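Unlock a bench supply's spindle and refit its control knob

ROBOT

A 6-joint arm with a two-finger parallel gripper is mounted at the origin on the work surface. World frame = base frame: x ahead of the robot, y to its left, z up, the work surface at z = 0. Lengths are in m, angles in rad, forces in N, time in s.
With the tool pointing down it reaches from about 0.275 to 0.975 m from the base axis. Payload 8.4 kg.
Tool frame: the origin (TCP) lies midway between the tips of the shut fingers; the grasp point (between the pads) lies 19 mm behind it; y points along the fingers, x is the direction in which the jaws open and shut, and the axes are right-handed (so a half turn about y gives the same grasp; the last joint's range is limited). The gripper opens to 92 mm and grips with 3 to 60 N. Pads are 20 mm wide; open, the fingers measure 128 mm over their backs; the gripper's body (75 mm by 189 mm) begins 69 mm behind the grasp point.
Start: joints at [-1.175, 0.353, 1.633, -0, 1.155, -0.002], TCP at [0.242, -0.576, 0.215] pointing down, gripper open.
Joint ranges: [-2.63, 2.63], [-0.92, 2.1], [0.06, 2.66], [-1.3, 4.44], [0, 2.69], [-3.02, 3.02]. Speed limits (rad/s): [2.22, 2.22, 2.79, 3.14, 3.14, 3.14].

INTERFACE

Orientations are given as a rotation vector (axis times angle).
In Python, from station import r gives the robot as it stands.
- The arm moves only by the tool drive_tool, never from a script. Its argument "rows" is a list of rows, each a list of 7 numbers: the shift along the tool's x, y, z in cm, then the turn, a rotation vector about the tool's x, y, z in rad, then the gripper's target within -1 to 1 (shut at 1, half-way at 0, fully open at -1). In form: [[dx, dy, dz, ax, ay, az, grip], ...]. A call has 1 to 20 rows; each row shifts and turns the commanded pose from where the row before left it, along the tool's axes as they then stand; what a row does not reach is not made up. A row lasts 1/8 s, in which the tool goes at most 62.5 mm and 10.7 degrees, less where a joint would pass 70% of its speed; a pose out of reach is approached as far as the arm can. A call is refused whole if a number of a shift passes 6.25 or a number of a turn 0.188, either way. A call with a gripper value outside its range is refused whole. The fingers move at their own pace and stop on an object; "squeeze" is the grip in N (left out, the last holds). Time passes only in rows, so rows that do not move let the fingers close. It gives the time, the measured TCP pose, the force and the opening at its end, in the units of the state.
- r.get_state(): the state, without advancing time (a new reading comes with each control period).
- r.grab_frame(name): name is "scene" or "top" or "wrist"; returns a dict with "frame" (480x640x3 uint8, red, green, blue), "mtx" (3x3 intrinsics, pixels), "D" ([k1, k2, p1, p2, k3] as OpenCV has them; the pictures are not rectified), "origin" and "rotation" of the camera in the world. Camera axes: x right, y down, z forward; pixel columns grow to the right and rows downward; lengths in m; the calibration is good to about 2 mm. A picture is of the moment at which its call begins. There is no depth.
- r.hand_in(): hands the job in, once; it reports no verdict.
Trained networks look in the newest picture that a camera, given by its name, has taken for a name from the list of things; names that differ only in an ending like _2 or _b are one class to them, and where a whole thing is asked for, a point or a joint stands for the part that bears it (a point fixed in the world has none). Each returns a list of dicts, best first, with "p" (0 to 1); they miss things now and then, are a little off and sometimes report something else, mostly with a low value. They report only what shows in the picture. A call takes as long as a camera call. They do not tell look-alikes from the thing itself.
- r.cut_out(camera, label): "region" (480x640 bool, what is visible of it) and "xy" ([column, row] in pixels, amid what is visible of it).
The state is a dict: "time": time; "joints": joint angles; "qd": joint speeds; "tau": joint torques, N m; "tcp_pos": TCP position; "tool_rot": TCP orientation; "contact_force": force on the tool from outside, world axes, zero at the start; "ft_torque": the same for the moment, N m; "opening": finger opening in m.
Only numpy, scipy, OpenCV 4.12 (cv2) and the standard library are available. Lean on these libraries where they do the work, as an engineer would, in place of code of your own. Each camera call takes 0.05 s, during which the arm holds its last target.

TASK

The repaired bench supply goes back into service: press the red release button, turn the yellow locking cap a quarter turn anticlockwise to its stop, lift it off its mount and stand it upright on the floor of the blue bin, beside the relay already in there. Pick the black control knob off the blue mat, line its flat bore up with the D-shaped brass spindle that the cap covered, and push it on until it snaps fully home. Leave all the other things where they lie.

Things in the scene. Friction and masses are not known exactly. Their poses are not given: they have to be found in the camera images.
- supply: Grey bench supply, a box 200 (x) x 180 (y) x 60 mm high, fixed; origin at the centre of its underside, -x its front (the robot's side). On top, 20 mm towards +x, is an aluminium bayonet ring 88 mm across and 11 mm high, 61 mm clear between its two lips.
- mount (a point): Centre of the bayonet ring, at the level of the supply's top; axes as the supply's, z up. The spindle stands here. Two spring catches stand beside it, up to 18 mm from the axis and 13.5 mm high.
- button_top (a point): Centre of the top of the red release button, 20 mm across, at the front of the ring, 62 mm from the mount's centre and (unpressed) 24 mm above the supply's top.
- release (a joint): Travel of the release button, m: 0 up, 0.009 fully down. It moves straight down against about 3 N of friction and stays where it is left; beyond 0.006 its lock pin frees the cap.
- cap_grip (a point): Yellow locking cap's grip bar: 50 long (along x), 14 thick (along y), from 26 to 60 mm above the cap's underside. This point is on the cap's axis, 48 mm above its underside, 12 mm below the bar's top. z up. Mass about 0.09 kg. At the start the cap is locked on the mount, its x along the mount's x within 0.15 rad.
- cap_foot (a point): Centre of the cap's underside. Hollow body 56 mm across, 26 mm high; two lugs along +x and -x reach 37 mm from the axis, 10 mm wide, 5 mm high. With the button down it turns freely anticlockwise from above: it can be lifted off from about 1.22 rad past the mount's x up to the stop at about 1.48 rad.
- spindle_tip (a point): Centre of the tip of the brass D-spindle, 18 mm above the supply's top, on the mount's axis, hidden by the cap at first. 16 mm across, the flat 4 mm from the axis on its own +x side; the last 4 mm taper by a quarter. z up.
- spindle (a joint): Angle of the spindle's +x (flat side) from the mount's x, rad, anticlockwise from above. Its start varies; it turns stiffly (0.15 N m).
- knob_grip (a point): Black control knob, standing on the mat: 54 mm high, 40 mm across, with a grip bar 38 long (along x), 14 thick (along y), from 22 to 54 mm above its underside. This point is on its axis, 44 mm above the underside, 10 mm below the bar's top. z up, x along the bar towards the white pointer line. Mass about 0.06 kg.
- knob_bore (a point): Centre of the bore's mouth, at the knob's underside. Bore 19 mm deep, 18 mm across, its flat 5.2 mm from the axis on the +x (pointer) side: knob x must point along spindle x. Clearance about 1.2 mm. The last 10 mm of travel push the spring catches aside (about 10 N), then it snaps; home, the underside rests on the supply's top.
- bin_in (a point): Centre of the inner floor of the blue bin, 4 mm above the table; the open bin is 190 (x) x 160 (y) mm outside, walls 4 mm thick and 60 mm high, fixed. A relay stands in its +x half; the cap fits beside it in the -x half. Bin and mat may change sides.
- mat: Blue mat, 220 (x) x 200 (y) x 3 mm, fixed; origin at the centre of its underside. The knob and three bystanders stand near its corners, in any order.
- tape: Bystander: roll of red tape lying flat, 54 mm across, 18 mm high; loose, on the mat. Origin at the centre of its underside.
- jar: Bystander: amber jar with black lid, 36 mm across, 45 mm high; loose, on the mat. Origin at the centre of its underside.
- capacitor: Bystander: upright grey cylinder, 35 mm across, 50 mm high; loose, on the mat. Origin at the centre of its underside.
- spray: Bystander: green spray can, 54 mm across, 180 mm high; loose, on the table. Origin at the centre of its underside.
- multimeter: Bystander: orange multimeter lying flat, 150 x 80 x 34 mm; loose, on the table. Origin at the centre of its underside.
- relay: Bystander: relay, a pale grey block with a black foot, 40 x 40 x 45 mm high; loose, in the bin. Origin at the centre of its underside.
- driver: Bystander: yellow screwdriver, 170 mm, lying; loose, on the table, between robot and supply. Origin under it.
Mind the look-alikes: they are no part of the job. Of the things shaped like the part that bears cap_grip, the yellow one is meant. What is shaped like the part that bears knob_grip but pink is not meant.

How it is judged:
On the way, in this order (a step that is already met when the one before it is completed fails the run):
1. the release button is pressed down (value of joint release above 0.006 m), for 0.1 s.
2. the cap is turned about a quarter turn while still seated in the mount (angle between the x axis of cap_grip and the x axis of mount, either way round above 1.15 rad and z of cap_grip in the frame of mount below 0.054 m), for 0.1 s.
3. the cap is lifted off the mount (z of cap_grip in the frame of mount above 0.075 m), for 0.1 s.
At the end, for the whole second after the job is handed in: The yellow cap stands upright (within 0.15 rad) on the floor of the blue bin, at rest; the knob is snapped fully home on the spindle: underside within 1.8 mm of the supply's top, within 4 mm of the mount's axis, upright within 0.08 rad, its flat on the spindle's flat (within 0.35 rad), at rest (x of cap_grip in the frame of bin_in between -0.07 and 0.07 m and y of cap_grip in the frame of bin_in between -0.06 and 0.06 m and z of cap_grip in the frame of bin_in below 0.055 m and angle between cap_grip's own z axis and vertical below 0.15 rad and linear speed of each of cap, knob below 0.02 m/s and horizontal distance between knob_grip and mount below 0.004 m and z of knob_grip in the frame of mount below 0.0458 m and angle between knob_grip's own z axis and vertical below 0.08 rad and angle between the x axis of knob_grip and the x axis of spindle_tip, either way round below 0.35 rad); the robot touches nothing.
It fails at once if one of tape, jar, capacitor is moved by more than 30 mm (distance of any of tape, jar, capacitor from where it was at the start of the episode above 0.03 m).
It fails at once if one of spray, multimeter, driver, relay is moved by more than 30 mm (distance of any of spray, multimeter, driver, relay from where it was at the start of the episode above 0.03 m).
It also fails if it takes over 72 s, if anything falls off the work surface, if the arm or the gripper's body presses on something with over 40 N, if the wrist force passes 120 N, or if a joint passes its speed limit or range.

## Working session

There is one attempt and no reset: what is moved stays moved. The work goes in short steps, Python scripts to look and compute and a tool call to move; the robot and the scene stay as the last step left them, time stands still between calls to the robot, and variables do not carry over. Pictures are saved under pics/ and viewed, and the job is handed in when it is done.

Besides the shell and the picture viewer there is one more tool, called after "Call:" as a command line: name --pt "numbers of a row" for each row, then --argument value for the rest. drive_tool: Moves the arm, as the interface text tells. Its arguments: {"type":"object","properties":{"rows":{"type":"array","items":{"type":"array","items":{"type":"number"}}},"squeeze":{"type":"number"}},"required":["rows"]}

```bash
mkdir -p pics; ls
python3 - <<'E'
from station import r
import cv2
s=r.get_state();print(s)
for n in ["scene","top","wrist"]:
    f=r.grab_frame(n);cv2.imwrite(f"pics/{n}0.png",f["frame"][:,:,::-1]);print(n,f["mtx"],f["D"],f["origin"],f["rotation"])
E
```

```text
pics
{'time': 0.0, 'joints': array([-1.17541389e+00,  3.53647023e-01,  1.63414490e+00, -1.18273522e-05,
        1.15521312e+00, -2.40731731e-03]), 'qd': array([-3.98723775e-05,  1.01777417e-03,  3.23466088e-04,  2.00876247e-03,
        2.05118613e-03, -3.41437594e-04]), 'tau': array([ 2.70598459e-03, -5.93826985e+01, -3.34210145e+01,  6.99926284e-02,
        2.34894245e-02, -1.45355311e-04]), 'tcp_pos': array([ 0.24190904, -0.5757317 ,  0.2138598 ]), 'tool_rot': array([-1.37073634,  0.91225   , -0.9103063 ]), 'contact_force': array([-0.35945052,  0.04269581,  0.3105011 ]), 'ft_torque': array([-0.04156414,  0.05780663, -0.05256715]), 'opening': 0.09146596658857725}
scene [[513.43788407   0.         318.15456026]
 [  0.         513.43788407 233.21766881]
 [  0.           0.           1.        ]] [-0.022235  0.        0.        0.        0.      ] [1.18441426 0.66616448 0.85168853] [-0.9673522  -2.38543516  1.10203376]
top [[598.44313832   0.         317.25668443]
 [  0.         598.44313832 243.21540523]
 [  0.           0.           1.        ]] [0.04073196 0.         0.         0.         0.        ] [0.39951468 0.0299546  1.3656831 ] [-2.17935733  2.13659371 -0.12163791]
wrist [[408.82713486   0.         319.9912495 ]
 [  0.         408.82713486 244.72626572]
 [  0.           0.           1.        ]] [0.02648848 0.         0.         0.         0.        ] [ 0.31992423 -0.54515059  0.38435707] [ 2.39877737 -1.59495727 -0.24325694]
```

View pics/scene0.png

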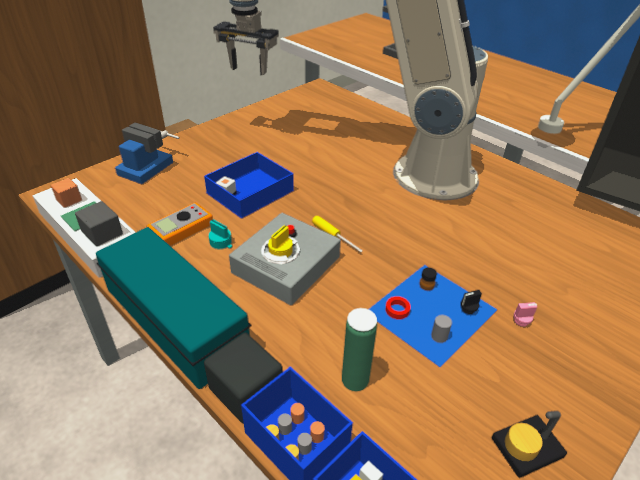

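View pics/top0.png

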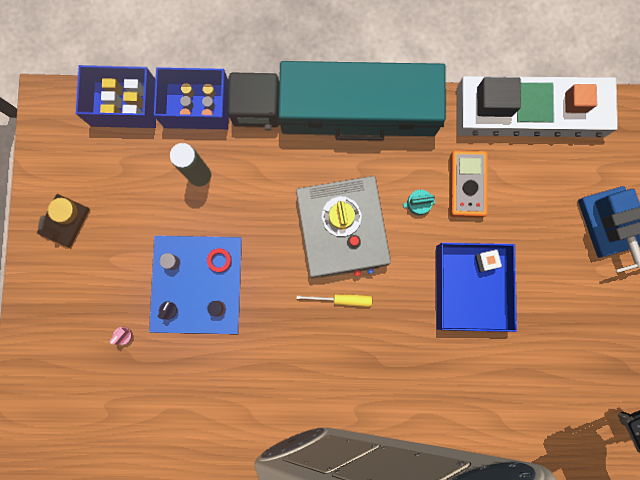

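View pics/wrist0.png

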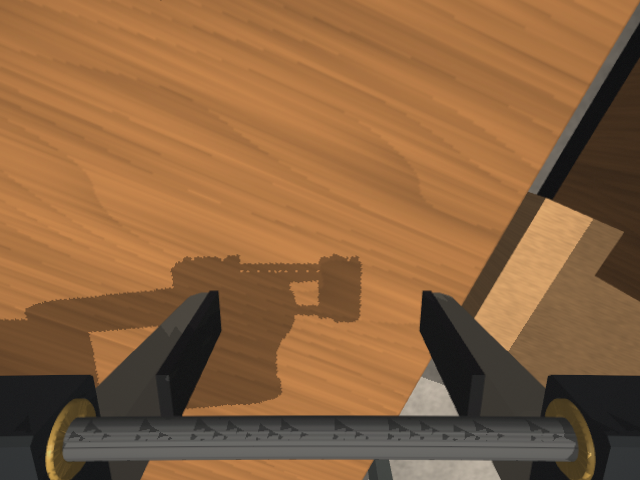

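The top view shows the yellow cap on the supply at (342,214) and the red button at (354,241). The black knob is on the mat at (168,310), and the bin is at (476,287) with the relay at (489,261). The look-alikes are the teal cap at (420,202) and the pink knob at (121,337). The yellow and black parts are the ones described, so I'll enlarge them to confirm.

```bash
cat > h.py <<'E'
import numpy as np,cv2
from scipy.spatial.transform import Rotation as R
from scipy.optimize import minimize
def cam(f):
    Rm=R.from_rotvec(f["rotation"]).as_matrix()
    return dict(K=np.array(f["mtx"]),D=np.array(f["D"]),o=np.array(f["origin"]),R=Rm)
def proj(c,P):
    P=np.atleast_2d(np.array(P,float))
    rv=cv2.Rodrigues(c["R"].T)[0];t=-c["R"].T@c["o"]
    return cv2.projectPoints(P,rv,t,c["K"],c["D"])[0].reshape(-1,2)
def back(c,uv,z):
    uv=np.array(uv,float).reshape(-1,1,2)
    n=cv2.undistortPoints(uv,c["K"],c["D"]).reshape(-1,2)
    d=np.c_[n,np.ones(len(n))]@c["R"].T
    s=(z-c["o"][2])/d[:,2]
    return c["o"]+d*s[:,None]
def pts(parts,x,y,yaw,z0=0):
    ca,sa=np.cos(yaw),np.sin(yaw)
    out=[]
    for p in parts:
        p=np.asarray(p,float)
        out.append(np.c_[x+ca*p[:,0]-sa*p[:,1],y+sa*p[:,0]+ca*p[:,1],p[:,2]+z0])
    return out
def box(lx,ly,z0,z1,cx=0,cy=0):
    return np.array([[cx+a*lx/2,cy+b*ly/2,z] for a in(-1,1) for b in(-1,1) for z in(z0,z1)])
def cyl(rad,z0,z1,n=40):
    t=np.linspace(0,2*np.pi,n,endpoint=False)
    return np.array([[rad*np.cos(a),rad*np.sin(a),z] for a in t for z in(z0,z1)])
S=4
def sil(c,parts,shape=(480,640)):
    """soft silhouette: subpixel via fillConvexPoly shift, supersampled in a crop"""
    m=np.zeros((shape[0],shape[1]),np.uint8)
    for p in parts:
        h=cv2.convexHull(proj(c,p).astype(np.float32)).reshape(-1,2)
        cv2.fillConvexPoly(m,np.round(h*256).astype(np.int32),255,cv2.LINE_AA,8)
    return m/255.
def fit(obs,parts,x0,z0=0,yaw=True,step=(.006,.006,.1)):
    """obs: list of (cam,mask)"""
    def cost(v):
        P=pts(parts,v[0],v[1],v[2] if yaw else 0,z0)
        return sum(np.abs(sil(c,P)-m).sum()/m.sum() for c,m in obs)
    v0=np.array(x0,float)[:3 if yaw else 2]
    for k in range(3):
        sim=np.vstack([v0]+[v0+np.eye(len(v0))[i]*step[i]/(k+1) for i in range(len(v0))])
        o=minimize(cost,v0,method="Nelder-Mead",options=dict(initial_simplex=sim,xatol=1e-5,fatol=1e-5));v0=o.x
    return v0,o.fun
E
python3 - <<'E'
from station import r
import cv2,numpy as np,pickle
fs={n:r.grab_frame(n) for n in["scene","top"]}
for n in fs:r.cut_out(n,"supply")
cut={}
for n in fs:
  for l in ["supply","cap_grip","knob_grip","mat","bin_in","relay","button_top","jar","capacitor","tape","driver","multimeter","spray"]:
    try:q=r.cut_out(n,l)
    except Exception as e: print(l,e);continue
    cut[n,l]=q
    print(n,l,[(np.round(d["xy"]),round(d["p"],2),int(d["region"].sum())) for d in q])
pickle.dump((fs,cut),open("d0.pkl","wb"))
t=fs["top"]["frame"][:,:,::-1];s=fs["scene"]["frame"][:,:,::-1]
a=cv2.resize(t[170:290,285:405],(400,400),interpolation=cv2.INTER_CUBIC)
b=cv2.resize(t[230:350,110:230],(400,400),interpolation=cv2.INTER_CUBIC)
c=cv2.resize(s[210:300,225:345],(400,300),interpolation=cv2.INTER_CUBIC)
d=cv2.resize(s[260:350,420:540],(400,300),interpolation=cv2.INTER_CUBIC)
im=np.zeros((600,800,3),np.uint8)
im[:300,:400]=a[50:350];im[:300,400:]=b[100:];im[300:,:400]=c;im[300:,400:]=d
cv2.imwrite("pics/crop1.png",im);print(r.get_state()["time"])
E
```

```text
scene supply [(array([285., 258.]), 0.87, 5683)]
scene cap_grip [(array([217., 231.]), 0.96, 524), (array([278., 242.]), 0.91, 553)]
scene knob_grip [(array([472., 305.]), 0.76, 359), (array([523., 315.]), 0.75, 436)]
scene mat [(array([432., 312.]), 0.64, 5262)]
scene bin_in [(array([249., 182.]), 0.78, 3505)]
scene relay [(array([230., 182.]), 0.57, 222)]
scene button_top [(array([291., 231.]), 0.59, 53), (array([330., 233.]), 0.57, 361)]
scene jar [(array([429., 277.]), 0.54, 283)]
scene capacitor []
scene tape [(array([394., 308.]), 0.64, 433)]
scene driver [(array([331., 231.]), 0.75, 388)]
scene multimeter [(array([184., 221.]), 0.68, 1519)]
scene spray [(array([356., 345.]), 0.97, 2294)]
top supply [(array([343., 230.]), 0.55, 6990)]
top cap_grip [(array([341., 216.]), 0.78, 525), (array([419., 201.]), 0.73, 580)]
top knob_grip [(array([169., 308.]), 0.84, 271), (array([123., 334.]), 0.82, 293)]
top mat [(array([194., 286.]), 0.58, 7252), (array([345., 229.]), 0.47, 7164)]
top bin_in [(array([474., 292.]), 0.83, 6702)]
top relay [(array([488., 260.]), 0.78, 443), (array([167., 309.]), 0.43, 270)]
top button_top [(array([357., 242.]), 0.61, 44), (array([468., 185.]), 0.52, 2550)]
top jar [(array([215., 308.]), 0.58, 217), (array([344., 232.]), 0.56, 6914)]
top capacitor [(array([168., 258.]), 0.65, 255)]
top tape [(array([225., 264.]), 0.73, 356), (array([170., 261.]), 0.65, 248)]
top driver [(array([347., 296.]), 0.83, 474)]
top multimeter [(array([465., 182.]), 0.94, 2523)]
top spray [(array([191., 164.]), 0.75, 1128)]
1.65
```

View pics/crop1.png

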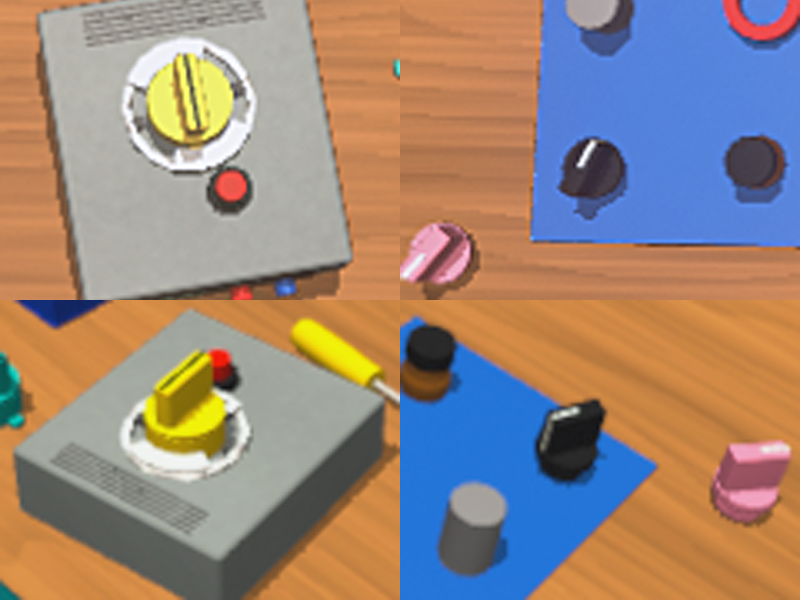

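The crop confirms both parts: the yellow cap is on the ring, and the black knob with its white pointer line stands on the mat. Pink and teal are the decoys. Next I'll fit the poses.

```bash
cat > fit0.py <<'E'
from h import *
import pickle
fs,cut=pickle.load(open("d0.pkl","rb"))
C={n:cam(fs[n]) for n in fs}
def near(n,l,uv):
    q=cut[n,l]; return min(q,key=lambda d:np.hypot(*(np.array(d["xy"])-uv)))["region"]
def hull(m):
    h=cv2.convexHull(np.argwhere(m)[:,::-1].astype(np.int32));o=np.zeros(m.shape,np.uint8);cv2.fillConvexPoly(o,h,1);return o.astype(float)
def hsv(n):return cv2.cvtColor(fs[n]["frame"],cv2.COLOR_RGB2HSV).astype(int)
E
python3 - <<'E'
from fit0 import *
def largest(m):
    k,l,st,_=cv2.connectedComponentsWithStats(m.astype(np.uint8));i=1+np.argmax(st[1:,4]);return l==i
# supply by colour
obs=[]
for n in ["top","scene"]:
    g=cv2.GaussianBlur(fs[n]["frame"],(0,0),.5)
    h=cv2.cvtColor(g,cv2.COLOR_RGB2HSV).astype(int)
    reg=near(n,"supply",[343,230] if n=="top" else [285,258]).astype(np.uint8)
    big=cv2.dilate(reg,np.ones((9,9)))>0
    m=largest(big&(h[:,:,1]<60))
    obs.append((C[n],m))
    cv2.imwrite(f"pics/m_{n}.png",(m*255).astype(np.uint8)); print(n,reg.sum(),m.sum(),hull(m).sum())
x0=back(C["top"],[343,230],.06)[0]
obsH=[(C[n],hull(m)) for (c,m),n in zip(obs,["top","scene"])]
P=[box(.2,.18,0,.06)]
for o in (obsH,obsH[:1],obsH[1:]):
    v,f=fit(o,P,[x0[0],x0[1],0.1]);print("supply",v,f)
v,f=fit(obsH,P,[x0[0],x0[1],0.1])
c,s=np.cos(v[2]),np.sin(v[2])
print("mount",v[0]+.02*c,v[1]+.02*s)
# cap yellow
capP=[box(.05,.014,.026,.06),cyl(.028,0,.026)]
for l,seed,col in [("cap",{"top":(342,214),"scene":(281,242)},None)]:
    ob=[]
    for n in ["top","scene"]:
        h=hsv(n);m=(abs(h[:,:,0]-28)<8)&(h[:,:,1]>110)&(h[:,:,2]>50)
        w=np.zeros_like(m);u,w0=seed[n];w[w0-28:w0+28,u-28:u+28]=1
        m=largest(cv2.morphologyEx((m&w).astype(np.uint8),cv2.MORPH_CLOSE,np.ones((3,3)))>0);ob.append((C[n],m.astype(float)));print(n,m.sum())
    x0=back(C["top"],[342,214],.1)[0]
    for o in (ob,ob[:1],ob[1:]):
        for y in(0.1,-.1):print("cap",fit(o,capP,[x0[0],x0[1],y],.06))
# button
for n,uv in [("top",(354,241)),("scene",(291,231))]:
    h=hsv(n);m=((h[:,:,0]<8)|(h[:,:,0]>172))&(h[:,:,1]>130)&(h[:,:,2]>100)
    w=np.zeros_like(m);w[uv[1]-12:uv[1]+12,uv[0]-12:uv[0]+12]=1
    p=np.argwhere(m&w)[:,::-1].mean(0);print("button",n,p,(m&w).sum(),back(C[n],p,.084))
# bin rim by blue
print(back(C["top"],[[437,244],[515,244],[516,330],[437,330]],.06))
E
```

```text
top 6990 6621 7533.0
scene 5683 5398 6168.0
supply [ 0.59311313 -0.01693456  0.19088313] 0.10736959939780644
supply [ 0.59327475 -0.01653308  0.18816373] 0.030792617060098962
supply [ 0.59108077 -0.01880441  0.18864723] 0.07167798377457339
mount 0.6127498762019987 -0.01314003949646743
top 529
scene 555
cap (array([ 0.61304489, -0.01244699,  0.38562768]), np.float64(0.4425123577931317))
cap (array([ 0.61300201, -0.01243008,  0.38772696]), np.float64(0.4421723803198283))
cap (array([ 0.61408435, -0.01313889,  0.26038418]), np.float64(0.1821639052596464))
cap (array([ 0.61436232, -0.01300579, -0.07316695]), np.float64(0.1859742762889655))
cap (array([ 0.6092562 , -0.01386673,  0.48277358]), np.float64(0.231909556615439))
cap (array([ 0.60801058, -0.01492503,  0.53781435]), np.float64(0.2332944709415298))
button top [353.82666667 240.38666667] 75 [[ 0.55902117 -0.04037809  0.084     ]]
button scene [290.76190476 228.73809524] 42 [[ 0.56224848 -0.03062625  0.084     ]]
[[ 0.5575805  -0.22386161  0.06      ]
 [ 0.56090244 -0.39332037  0.06      ]
 [ 0.37502897 -0.39163196  0.06      ]
 [ 0.37110885 -0.22300305  0.06      ]]
```

Run:
```python
from fit0 import *
def ov(n,parts,uv,w,sc,segs):
    im=fs[n]["frame"][:,:,::-1].copy()
    x,y=uv;im=cv2.resize(im[y-w:y+w,x-w:x+w],None,fx=sc,fy=sc,interpolation=cv2.INTER_CUBIC)
    for a,b,col in segs:
        p=(proj(C[n],[a,b])-[x-w,y-w]+.5)*sc-.5
        cv2.line(im,*[tuple(map(int,q)) for q in p],col,1)
    return im
def boxsegs(x,y,yaw,lx,ly,z0,z1,col):
    p=pts([box(lx,ly,z0,z1)],x,y,yaw)[0];S=[]
    for i in range(8):
        for j in range(i):
            if bin(i^j).count("1")==1:S.append((p[i],p[j],col))
    return S
out=[]
for yaw in(.19,.15):
  segs=boxsegs(.593,-.017,yaw,.2,.18,0,.06,(0,255,0))
  out.append(np.hstack([ov("top",0,(342,225),60,3,segs),ov("scene",0,(285,255),60,3,segs)]))
cv2.imwrite("pics/ov1.png",np.hstack([out[0],out[1]])[:,:]) if 0 else cv2.imwrite("pics/ov1.png",cv2.resize(np.vstack(out),None,fx=.83,fy=.83))
```

```text
(no output)
```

View pics/ov1.png

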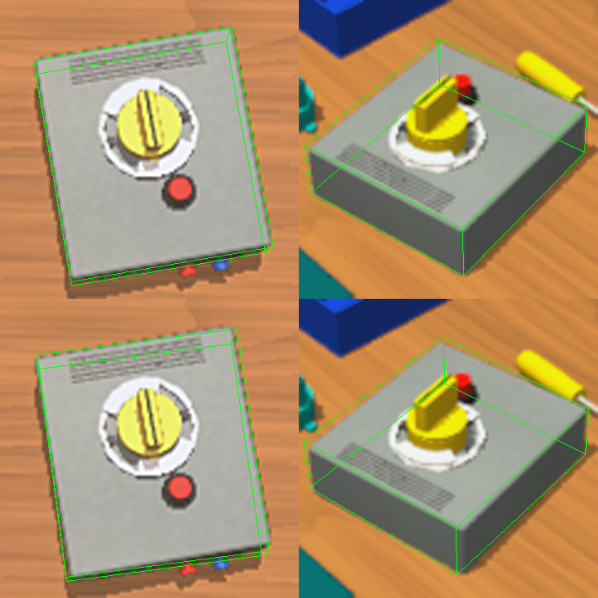

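```bash
cat > plan.py <<'E'
import sys
from h import *
from station import r
def plan(pos,yaw,grip,nrows=None,maxd=5.5,show=True):
    """goal: tcp pos, jaw x-axis heading yaw (mod pi chosen by caller), tool y down"""
    s=r.get_state();T=R.from_rotvec(s["tool_rot"]);
    X=np.array([np.cos(yaw),np.sin(yaw),0]);Y=np.array([0,0,-1.]);Z=np.cross(X,Y)
    G=R.from_matrix(np.c_[X,Y,Z])
    d=T.inv().apply(np.array(pos)-s["tcp_pos"])*100
    w=(T.inv()*G).as_rotvec()
    wx=(G*T.inv()).as_rotvec()
    print("t",s["time"],"tcp",np.round(s["tcp_pos"],4),"jaw",round(np.arctan2(*T.as_matrix()[[1,0],0]),3),"q",np.round(s["joints"],3),"open",round(s["opening"],4),"F",np.round(s["contact_force"],1))
    print("need shift(cm, tool axes)",np.round(d,2),"turn",np.round(w,3))
    return d,w
E
python3 - <<'E'
from plan import *
s=r.get_state();print(np.round(R.from_rotvec(s["tool_rot"]).as_matrix(),3))
plan([.559,-.0404,.16],-1.175,1)
E
```

```text
[[ 0.387 -0.     0.922]
 [-0.922 -0.     0.387]
 [-0.    -1.    -0.   ]]
t 1.65 tcp [ 0.2421 -0.5762  0.2146] jaw -1.173 q [-1.175  0.353  1.633 -0.     1.155 -0.002] open 0.0919 F [-0.6 -0.1  0.1]
need shift(cm, tool axes) [-37.12   5.46  49.97] turn [ 0.     0.002 -0.   ]
```

Call:
drive_tool --pt "-3.1 0.2 4.16 0 0 0 1" --pt "-3.1 0.2 4.16 0 0 0 1" --pt "-3.1 0.2 4.16 0 0 0 1" --pt "-3.1 0.2 4.16 0 0 0 1" --pt "-3.1 0.2 4.16 0 0 0 1" --pt "-3.1 0.2 4.16 0 0 0 1" --pt "-3.1 0.2 4.16 0 0 0 1" --pt "-3.1 0.2 4.16 0 0 0 1" --pt "-3.1 0.2 4.16 0 0 0 1" --pt "-3.1 0.2 4.16 0 0 0 1" --pt "-3.1 0.2 4.16 0 0 0 1" --pt "-3.1 0.2 4.16 0 0 0 1" --pt "0 0 0 0 0 0 1" --pt "0 0 0 0 0 0 1" --squeeze 20

```text
time: 3.4
tcp_pos: [0.5578, -0.0401, 0.1904]
tool_rot: [-1.372, 0.911, -0.911]
contact_force: [-0.7, -0.4, -0.4]
opening: 0.0004
```

Run:
```python
from plan import *
plan([.559,-.0404,.16],-1.175,1)
plan([.559,-.0404,.074],-1.175,1)
f=r.grab_frame("wrist");cv2.imwrite("pics/w1.png",f["frame"][:,:,::-1])
c=cam(f);print(c["o"],proj(c,[[.6127,-.0131,.06],[.559,-.0404,.084]]))
```

```text
t 3.4 tcp [ 0.5578 -0.0401  0.1904] jaw -1.172 q [-0.074  0.277  1.799 -0.     1.066  1.098] open 0.0004 F [-0.7 -0.4 -0.4]
need shift(cm, tool axes) [0.07 3.04 0.1 ] turn [0.001 0.003 0.   ]
t 3.4 tcp [ 0.5578 -0.0401  0.1904] jaw -1.172 q [-0.074  0.277  1.799 -0.     1.066  1.098] open 0.0004 F [-0.7 -0.4 -0.4]
need shift(cm, tool axes) [ 0.07 11.64  0.11] turn [0.001 0.003 0.   ]
[ 0.63575354 -0.00915282  0.36075164] [[312.33645719 150.15592973]
 [318.40206801 239.94641485]]
```

View pics/w1.png

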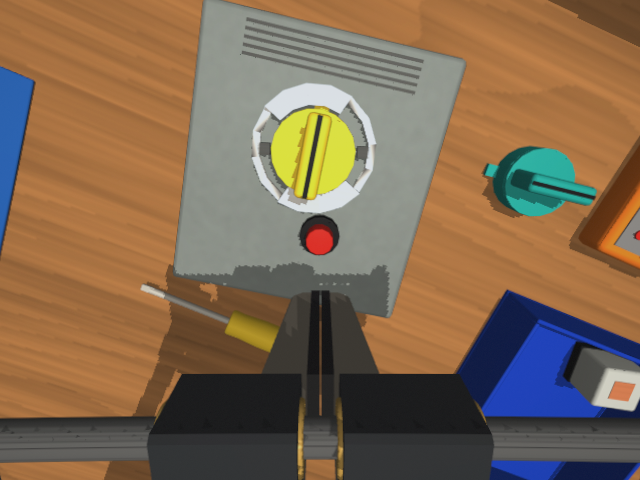

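The wrist view agrees with the calibration: button at (319,240), predicted (318,240); ring centre at (314,147). The cap's slot runs from (321,117) to (307,195).

Run:
```python
from plan import *
f=r.grab_frame("wrist");c=cam(f)
im=f["frame"];crop=im[90:215,240:390]
g=crop.astype(int).sum(2)
cv2.imwrite("pics/w1c.png",cv2.resize(crop[:,:,::-1],None,fx=4,fy=4,interpolation=cv2.INTER_CUBIC))
h=cv2.cvtColor(im,cv2.COLOR_RGB2HSV).astype(int)
m=(h[:,:,2]<70);w=np.zeros_like(m);w[112:202,295:330]=1
k,l,st,ce=cv2.connectedComponentsWithStats((m&w).astype(np.uint8));i=1+np.argmax(st[1:,4]);p=np.argwhere(l==i)[:,::-1].astype(float)
print(st[i]);P=back(c,p,.12)[:,:2];d=P-P.mean(0);u=np.linalg.svd(d,full_matrices=False)[2][0];t=d@u
print("slot mid",P.mean(0)+u*(t.max()+t.min())/2,"len",np.ptp(t),"heading",np.arctan2(u[1],u[0])%np.pi)
b=(h[:,:,0]<6)&(h[:,:,1]>150);w=np.zeros_like(b);w[215:262,295:345]=1
q=np.argwhere(b&w)[:,::-1].mean(0);print("btn",q,back(c,q,.084))
```

```text
[302 115  19  83 305]
slot mid [ 0.61318296 -0.01354816] len 0.04745541893122121 heading 0.194826529769478
btn [318.42795389 238.70605187] [[ 0.55969095 -0.04057363  0.084     ]]
```

View pics/w1c.png

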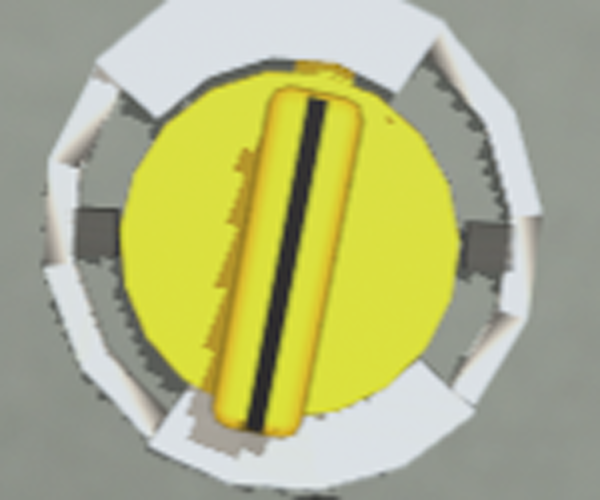

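Call:
drive_tool --pt "0.1 2.5 0.1 0 0 0 1" --pt "0 2.5 0 0 0 0 1" --pt "0 2.5 0 0 0 0 1" --pt "0 2 0 0 0 0 1" --pt "0 0.6 0 0 0 0 1" --pt "0 0.6 0 0 0 0 1" --pt "0 0.4 0 0 0 0 1" --pt "0 0.4 0 0 0 0 1" --pt "0 0.2 0 0 0 0 1" --pt "0 0 0 0 0 0 1"

```text
time: 4.75
tcp_pos: [0.56, -0.0407, 0.0749]
tool_rot: [-1.372, 0.91, -0.912]
contact_force: [-4.2, -2.9, 14.0]
opening: -0.0
```

Call:
drive_tool --pt "0 0 0 0 0 0 1" --pt "0 -2 0 0 0 0 1" --pt "0 -4 0 0 0 0 -1" --pt "0 -2 0 0 0 0 -1" --pt "0 0 0 0 0.1 0 -1" --pt "0 0 0 0 0.1 0 -1" --pt "0 0 0 0 0 0 -1"

```text
time: 5.62
tcp_pos: [0.5597, -0.0401, 0.1537]
tool_rot: [-1.296, 1.061, -1.062]
contact_force: [0.4, 0.7, -0.8]
opening: 0.0484
```

Run:
```python
from plan import *
plan([.613,-.0134,.092],-1.376,1)
f=r.grab_frame("top");cv2.imwrite("pics/t1.png",cv2.resize(f["frame"][170:290,285:405,::-1],(480,480)))
```

```text
t 5.625 tcp [ 0.5597 -0.0401  0.1537] jaw -1.372 q [-0.074  0.322  1.829  0.     0.99   1.298] open 0.0484 F [ 0.4  0.7 -0.8]
need shift(cm, tool axes) [-1.57  6.17  5.75] turn [-0.     0.004 -0.   ]
```

Call:
drive_tool --pt "-0.78 0 2.88 0 0.004 0 -1" --pt "-0.79 0 2.87 0 0 0 -1" --pt "0 2.0 0 0 0 0 -0.4" --pt "0 2.0 0 0 0 0 -0.4" --pt "0 1.2 0 0 0 0 -0.4" --pt "0 0.97 0 0 0 0 -0.4" --pt "0 0 0 0 0 0 1" --pt "0 0 0 0 0 0 1" --pt "0 0 0 0 0 0 1" --pt "0 0 0 0 0 0 1" --pt "0 0 0 0 0 0 1" --pt "0 0 0 0 0 0 1" --squeeze 25

```text
time: 7.18
tcp_pos: [0.6128, -0.013, 0.092]
tool_rot: [-1.294, 1.066, -1.065]
contact_force: [-0.5, 4.6, 1.9]
opening: 0.0143
```

Run:
```python
from plan import *
plan([.613,-.0134,.092],-1.376,1);print(r.get_state()["ft_torque"])
f=r.grab_frame("scene");cv2.imwrite("pics/s2.png",cv2.resize(f["frame"][170:290,220:380,::-1],(640,480)))
```

```text
t 7.175 tcp [ 0.6128 -0.013   0.092 ] jaw -1.377 q [-0.024  0.471  1.758  0.002  0.912  1.352] open 0.0143 F [-0.5  4.6  1.9]
need shift(cm, tool axes) [0.04 0.   0.01] turn [-0.    -0.001 -0.001]
[0.95885872 0.15281142 0.16848656]
```

View pics/s2.png

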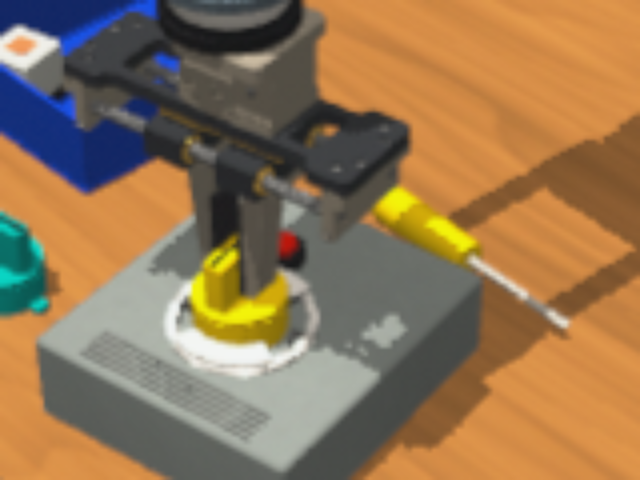

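Call:
drive_tool --pt "0 0 0 0 -0.06 0 1" --pt "0 0 0 0 -0.14 0 1" --pt "0 0 0 0 -0.15 0 1" --pt "0 0 0 0 -0.15 0 1" --pt "0 0 0 0 -0.15 0 1" --pt "0 0 0 0 -0.15 0 1" --pt "0 0 0 0 -0.15 0 1" --pt "0 0 0 0 -0.15 0 1" --pt "0 0 0 0 -0.15 0 1" --pt "0 0 0 0 -0.1 0 1" --pt "0 0 0 0 0 0 1"

```text
time: 8.6
tcp_pos: [0.6131, -0.0137, 0.0919]
tool_rot: [-1.571, 0.021, -0.022]
contact_force: [2.0, 2.4, -0.6]
opening: 0.0139
```

Run:
```python
from plan import *
plan([.613,-.0134,.092],-1.376+1.47,1);print(r.get_state()["ft_torque"])
f=r.grab_frame("scene");cv2.imwrite("pics/s3.png",cv2.resize(f["frame"][170:290,220:380,::-1],(640,480)))
```

```text
t 8.6 tcp [ 0.6131 -0.0137  0.0919] jaw -0.028 q [-0.025  0.471  1.758  0.     0.912  0.003] open 0.0139 F [ 2.   2.4 -0.6]
need shift(cm, tool axes) [-0.01 -0.01  0.03] turn [-0.    -0.122  0.001]
[ 0.55877005 -0.27315399  0.04956124]
```

View pics/s3.png

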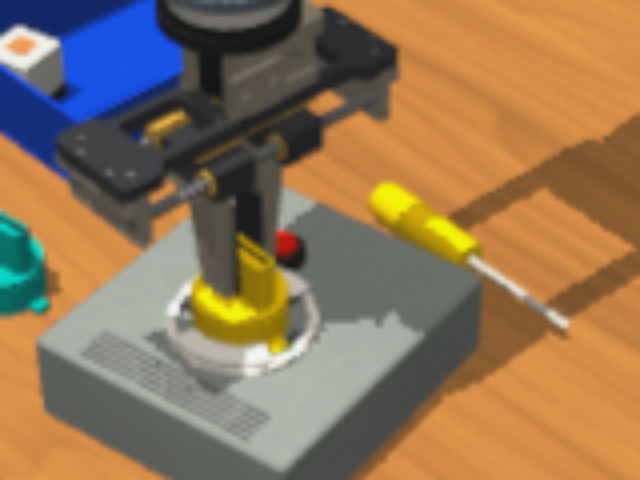

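Call:
drive_tool --pt "0 0 0 0 -0.04 0 1" --pt "0 0 0 0 -0.04 0 1" --pt "0 0 0 0 -0.03 0 1" --pt "0 0 0 0 -0.02 0 1" --pt "0 0 0 0 0 0 1"

```text
time: 9.28
tcp_pos: [0.6134, -0.0138, 0.092]
tool_rot: [-1.569, -0.081, 0.079]
contact_force: [2.8, 3.3, -1.6]
opening: 0.014
```

Run:
```python
from plan import *
plan([.613,-.0134,.092],-1.376+1.47,1);print(r.get_state()["ft_torque"])
```

```text
t 9.275 tcp [ 0.6134 -0.0138  0.092 ] jaw 0.102 q [-0.025  0.471  1.758  0.     0.911 -0.127] open 0.014 F [ 2.8  3.3 -1.6]
need shift(cm, tool axes) [-0.04  0.    0.04] turn [-0.     0.008  0.001]
[ 0.6717537  -0.80543575 -0.54632302]
```

Call:
drive_tool --pt "0 0 0 0 0.02 0 1" --pt "0 -0.8 0 0 0 0 1" --pt "0 -1.5 0 0 0 0 1" --pt "0 -3 0 0 0 0 1" --pt "0 -3.5 0 0 0 0 1" --pt "0 -2.5 0 0 0 0 1" --pt "0 0 0 0 0 0 1"

```text
time: 10.15
tcp_pos: [0.6136, -0.0143, 0.2073]
tool_rot: [-1.571, -0.068, 0.063]
contact_force: [0.7, 0.3, -1.0]
opening: 0.0139
```

Run:
```python
from plan import *
f=r.grab_frame("top");c=cam(f)
print("relay",back(c,[489,260],.049)); g=np.array([[437,244],[515,244],[516,330],[437,330]])
print(back(c,g,.06).mean(0))
plan([.425,-.308,.2],-1.47,1)
cv2.imwrite("pics/t4.png",cv2.resize(f["frame"][160:340,280:520,::-1],(800,600)))
f=r.grab_frame("scene");cv2.imwrite("pics/s4.png",cv2.resize(f["frame"][130:290,180:380,::-1],(750,600)))
```

```text
relay [[ 0.52571961 -0.3396137   0.049     ]]
[ 0.46615519 -0.30795425  0.06      ]
t 10.2 tcp [ 0.6127 -0.0142  0.2056] jaw 0.083 q [-2.500e-02  3.420e-01  1.670e+00 -1.000e-03  1.128e+00 -1.080e-01] open 0.0138 F [-0.2 -0.2 -2.4]
need shift(cm, tool axes) [-21.14   0.56 -27.73] turn [-0.000e+00  1.553e+00  1.000e-03]
```

View pics/t4.png

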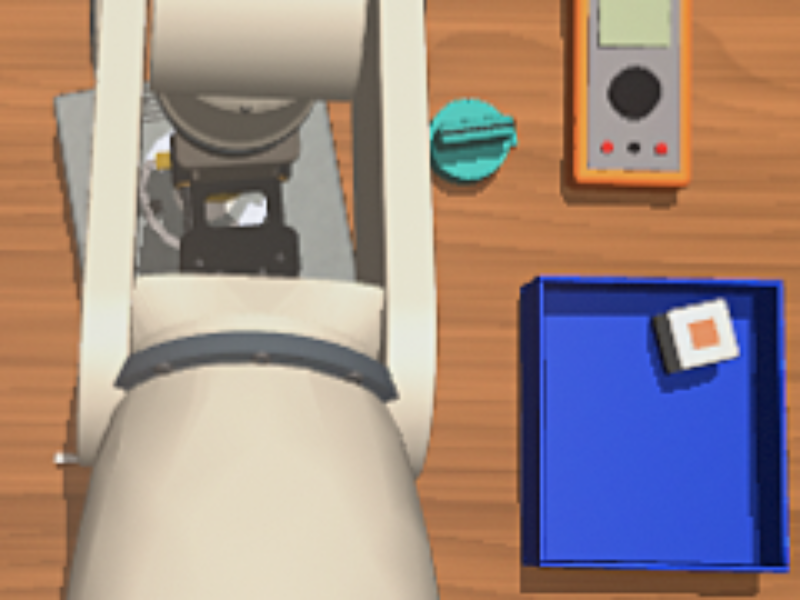

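View pics/s4.png

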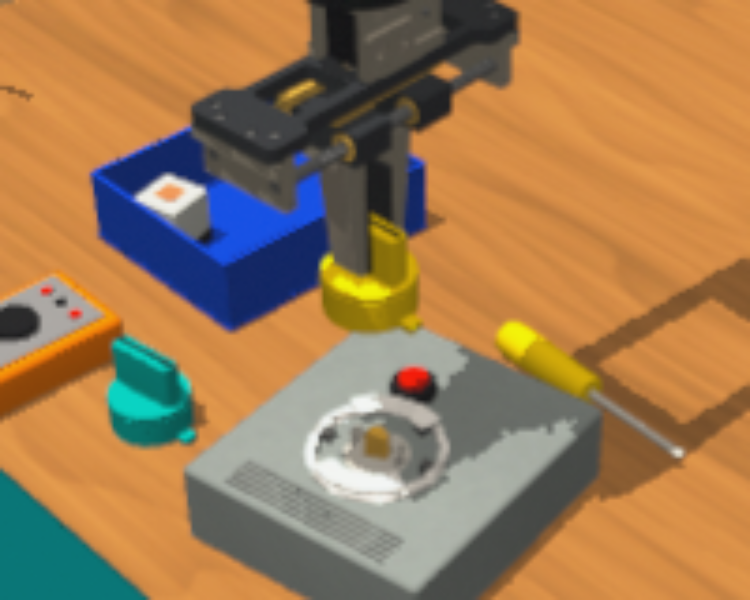

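Call:
drive_tool --pt "-3.0 0 -4.0 0 0 0 1" --pt "-3.0 0 -4.0 0 0 0 1" --pt "-3.0 0 -4.0 0 0 0 1" --pt "-3.0 0 -4.0 0 0 0 1" --pt "-3.0 0 -4.0 0 0 0 1" --pt "-3.0 0 -4.0 0 0 0 1" --pt "-3.0 0 -4.0 0 0 0 1" --pt "0 0 0 0 0.16 0 1" --pt "0 0 0 0 0.16 0 1" --pt "0 0 0 0 0.16 0 1" --pt "0 0 0 0 0.16 0 1" --pt "0 0 0 0 0.16 0 1" --pt "0 0 0 0 0.16 0 1" --pt "0 0 0 0 0.16 0 1" --pt "0 0 0 0 0.16 0 1" --pt "0 0 0 0 0.16 0 1" --pt "0 0 0 0 0.11 0 1" --pt "0 0 0 0 0 0 1"

```text
time: 12.5
tcp_pos: [0.4259, -0.3097, 0.2035]
tool_rot: [-1.257, 1.134, -1.13]
contact_force: [0.8, 0.2, -1.5]
opening: 0.0139
```

Run:
```python
from plan import *
plan([.42,-.305,.06],-1.47,1)
f=r.grab_frame("wrist");cv2.imwrite("pics/w5.png",f["frame"][:,:,::-1])
```

```text
t 12.5 tcp [ 0.4259 -0.3097  0.2035] jaw -1.466 q [-0.631  0.214  1.852 -0.     1.079  0.835] open 0.0139 F [ 0.8  0.2 -1.5]
need shift(cm, tool axes) [-0.51 14.35 -0.51] turn [ 0.002  0.004 -0.002]
```

View pics/w5.png

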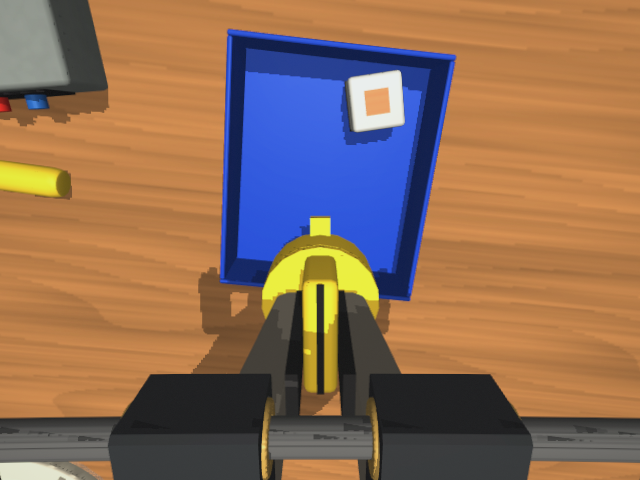

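Call:
drive_tool --pt "0 4 0 0 0 0 1" --pt "0 4 0 0 0 0 1" --pt "0 4 0 0 0 0 1" --pt "0 2.5 0 0 0 0 1" --pt "0 1.0 0 0 0 0 1" --pt "0 0.6 0 0 0 0 1" --pt "0 0.3 0 0 0 0 1" --pt "0 0.2 0 0 0 0 1" --pt "0 0.15 0 0 0 0 1" --pt "0 0 0 0 0 0 1"

```text
time: 13.8
tcp_pos: [0.4269, -0.3103, 0.0376]
tool_rot: [-1.256, 1.132, -1.133]
contact_force: [1.1, -0.4, -0.5]
opening: 0.014
```

Call:
drive_tool --pt "0 0.1 0 0 0 0 1" --pt "0 0.1 0 0 0 0 1" --pt "0 0.05 0 0 0 0 1" --pt "0 0 0 0 0 0 1"

```text
time: 14.3
tcp_pos: [0.4269, -0.3104, 0.0358]
tool_rot: [-1.257, 1.132, -1.133]
contact_force: [-3.7, 1.8, 12.0]
opening: 0.0138
```

Call:
drive_tool --pt "0 -0.1 0 0 0 0 0.2" --pt "0 0 0 0 0 0 0.2" --pt "0 0 0 0 0 0 0" --pt "0 -1 0 0 0 0 0" --pt "0 -3 0 0 0 0 0" --pt "0 -4 0 0 0 0 0" --pt "0 -5 0 0 0 0 0" --pt "0 -4 0 0 0 0 0"

```text
time: 15.3
tcp_pos: [0.427, -0.3104, 0.2086]
tool_rot: [-1.256, 1.131, -1.134]
contact_force: [-0.6, -0.5, -1.0]
opening: 0.0462
```

Run:
```python
from plan import *
plan([.53,-.02,.2],-1.47,1)
f=r.grab_frame("wrist");cv2.imwrite("pics/w6.png",f["frame"][:,:,::-1])
```

```text
t 15.3 tcp [ 0.427  -0.3104  0.2086] jaw -1.467 q [-0.631  0.208  1.848  0.     1.085  0.836] open 0.0462 F [-0.6 -0.5 -1. ]
need shift(cm, tool axes) [-27.82   0.84  13.25] turn [-0.001  0.003  0.001]
```

View pics/w6.png

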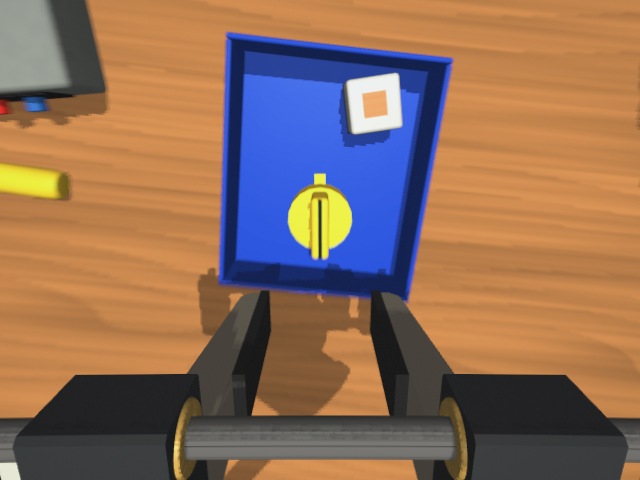

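The cap stands upright in the bin at (320,217), clear of the relay at (374,104). Next I'll move over the supply to look at the spindle.

Call:
drive_tool --pt "-4.64 0 2.2 0 0 0 0" --pt "-4.64 0 2.2 0 0 0 0" --pt "-4.64 0 2.2 0 0 0 0" --pt "-4.64 0 2.2 0 0 0 0" --pt "-4.64 0 2.2 0 0 0 0" --pt "-4.64 0 2.2 0 0 0 0" --pt "0 0 0 0 0 0 0"

```text
time: 16.23
tcp_pos: [0.5301, -0.0169, 0.2062]
tool_rot: [-1.257, 1.129, -1.13]
contact_force: [0.2, -0.4, 0.6]
opening: 0.0464
```

Run:
```python
from plan import *
import pickle
plan([.53,-.02,.2],-1.47,1)
f=r.grab_frame("wrist");pickle.dump(f,open("w7.pkl","wb"));c=cam(f)
p=proj(c,[.6130,-.0134,.078])[0];print(p)
u,v=map(int,p);cr=f["frame"][v-50:v+50,u-50:u+50,::-1]
cv2.imwrite("pics/w7.png",cv2.resize(cr,(600,600),interpolation=cv2.INTER_CUBIC))
```

```text
t 16.225 tcp [ 0.5301 -0.0169  0.2062] jaw -1.463 q [-3.500e-02  2.140e-01  1.844e+00  1.000e-03  1.082e+00  1.428e+00] open 0.0464 F [ 0.2 -0.4  0.6]
need shift(cm, tool axes) [ 0.3   0.62 -0.04] turn [-0.001  0.007 -0.   ]
[324.83880775 119.52713097]
```

View pics/w7.png

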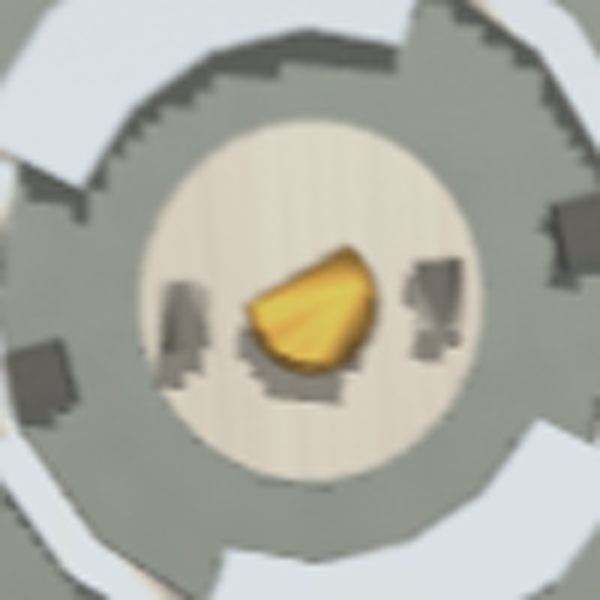

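The spindle tip is at about (320,120) in the wrist image. Its flat faces up and left.

Run:
```python
from h import *
import pickle
f=pickle.load(open("w7.pkl","rb"));c=cam(f)
h=cv2.cvtColor(f["frame"],cv2.COLOR_RGB2HSV).astype(int)
m=(h[:,:,1]>110)&(abs(h[:,:,0]-20)<12)
w=np.zeros_like(m);w[95:145,300:350]=1;m=(m&w).astype(float);print(m.sum())
t=np.linspace(np.pi/3,2*np.pi-np.pi/3,40)
D=np.c_[np.cos(t)*.008,np.sin(t)*.008]
P=[np.vstack([np.c_[D,0*t+.002],np.c_[D,0*t+.014]]),np.vstack([np.c_[D,0*t+.014],np.c_[D*.75,0*t+.018]])]
# supersample: scale camera by 4 with mask upsampled
for y in np.arange(-3,3.2,.5):
    v,fn=fit([(c,m)],P,[.613,-.0134,y],.06,step=(.003,.003,.2));print(round(y,1),v,round(fn,3))
p=back(c,np.array([[250,305],[350,248]])/6.+[324-50,119-50],.073);d=p[1]-p[0];print("flat line normal",np.arctan2(d[1],d[0])+np.pi/2)
```

```text
287.0
-3.0 [ 0.61086794 -0.0155342  -2.25772187] 0.39
-2.5 [ 0.61089427 -0.01554648 -2.26230547] 0.391
-2.0 [ 0.61085799 -0.01555999 -2.26554003] 0.391
-1.5 [ 0.61084714 -0.01557868 -2.26694712] 0.39
-1.0 [ 0.61089754 -0.01553817 -2.26388645] 0.391
-0.5 [ 0.61325563 -0.01314342  0.8643764 ] 0.375
0.0 [ 0.61265382 -0.01394708  0.64956379] 0.377
0.5 [ 0.61259152 -0.01327957  0.76059588] 0.376
1.0 [ 0.61328354 -0.01385831  0.77417687] 0.378
1.5 [ 0.6132432  -0.01310324  0.86385578] 0.374
2.0 [ 0.61325622 -0.01316028  0.86297753] 0.375
2.5 [ 0.61089587 -0.01560698  4.01817425] 0.39
3.0 [ 0.61083528 -0.01555516  3.69358692] 0.399
flat line normal 0.6031904640499445
```

Run:
```python
from h import *
import pickle
f=pickle.load(open("w7.pkl","rb"));c=cam(f)
h=cv2.cvtColor(f["frame"],cv2.COLOR_RGB2HSV).astype(int)
m=(h[:,:,1]>110)&(abs(h[:,:,0]-20)<12)
t=np.linspace(np.pi/3,2*np.pi-np.pi/3,40);D=np.c_[np.cos(t)*.008,np.sin(t)*.008]
a=cv2.resize(f["frame"][90:150,295:355,::-1],(600,600),interpolation=cv2.INTER_NEAREST)
b=np.repeat((m[90:150,295:355]*255).astype(np.uint8)[:,:,None],3,2);b=cv2.resize(b,(600,600),interpolation=cv2.INTER_NEAREST)
for z,s,col in((.06,1,(255,0,0)),(.074,1,(0,255,0)),(.078,.75,(0,0,255))):
    p=pts([np.c_[D*s,0*t]],.613,-.0134,.62,z)[0]
    q=((proj(c,p)-[295,90]+.5)*10).astype(np.int32)
    cv2.polylines(a,[q],True,col,1);cv2.polylines(b,[q],True,col,1)
cv2.imwrite("pics/w7b.png",cv2.resize(np.hstack([a,b]),(800,400)))
```

```text
(no output)
```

View pics/w7b.png

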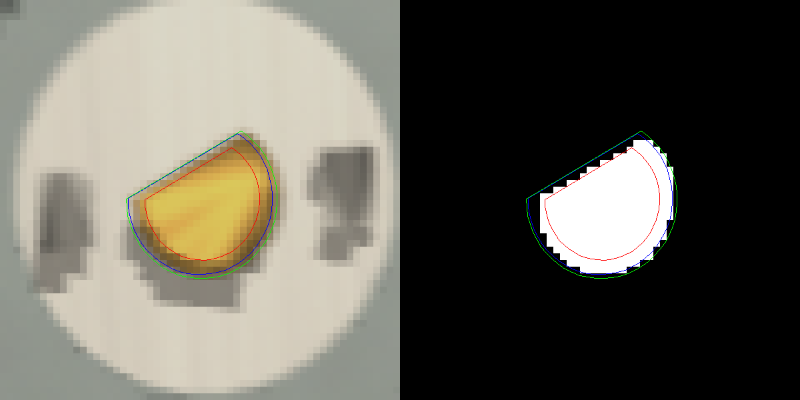

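The overlay puts the flat's heading at about 0.61–0.62 world, and the spindle axis at about (0.613,-0.014). Now the knob.

Run:
```python
from plan import *
from fit0 import C
k=back(C["top"],[168,310],.04)[0];print(k, back(C["top"],[[150,236],[241,236],[241,334],[149,333]],.003))
print([ (a,back(C["top"],p,z)[0]) for a,p,z in (("jar",(217,309),.045),("cap",(168,261),.05),("tape",(219,260),.018),("spray",(183,154),.18))])
plan([k[0]-.1,k[1],.2],-1.463,1)
```

```text
[0.40238241 0.3636004  0.04      ] [[0.57007782 0.42247025 0.003     ]
 [0.57418286 0.2142868  0.003     ]
 [0.35190222 0.2063307  0.003     ]
 [0.35046076 0.41274355 0.003     ]]
[('jar', array([0.40649087, 0.25540777, 0.045     ])), ('cap', array([0.50948571, 0.36652878, 0.05      ])), ('tape', array([0.51663014, 0.25998278, 0.018     ])), ('spray', array([0.71670457, 0.31347369, 0.18      ]))]
t 16.275 tcp [ 0.5294 -0.0185  0.2061] jaw -1.464 q [-0.038  0.214  1.845 -0.     1.082  1.426] open 0.0457 F [-0.2 -0.3 -0.4]
need shift(cm, tool axes) [-40.41   0.6  -18.5 ] turn [ 0.    -0.001  0.   ]
```

Call:
drive_tool --pt "-4.49 0 -2.06 0 0 0 0" --pt "-4.49 0 -2.06 0 0 0 0" --pt "-4.49 0 -2.06 0 0 0 0" --pt "-4.49 0 -2.06 0 0 0 0" --pt "-4.49 0 -2.06 0 0 0 0" --pt "-4.49 0 -2.06 0 0 0 0" --pt "-4.49 0 -2.06 0 0 0 0" --pt "-4.49 0 -2.06 0 0 0 0" --pt "-4.49 0 -2.06 0 0 0 0" --pt "0 0 0 0 0 0 0"

```text
time: 17.52
tcp_pos: [0.3023, 0.3641, 0.2061]
tool_rot: [-1.257, 1.131, -1.13]
contact_force: [0.7, -0.3, -0.6]
opening: 0.0458
```

Run:
```python
from plan import *
import pickle
plan([.30,.3636,.2],-1.463,1)
f=r.grab_frame("wrist");pickle.dump(f,open("w8.pkl","wb"));c=cam(f)
cv2.imwrite("pics/w8.png",f["frame"][:,:,::-1])
p=proj(c,[.4024,.3636,.057])[0];print(p)
u,v=map(int,p);v=max(v,60);cr=f["frame"][v-60:v+60,u-60:u+60,::-1]
cv2.imwrite("pics/w8c.png",cv2.resize(cr,(600,600),interpolation=cv2.INTER_CUBIC));print(u-60,v-60)
```

```text
t 17.525 tcp [0.3023 0.3641 0.2061] jaw -1.465 q [0.875 0.124 1.957 0.    1.061 2.339] open 0.0458 F [ 0.7 -0.3 -0.6]
need shift(cm, tool axes) [ 0.03  0.61 -0.23] turn [-0.    -0.002 -0.   ]
[332.41658332  95.43127042]
272 35
```

View pics/w8.png

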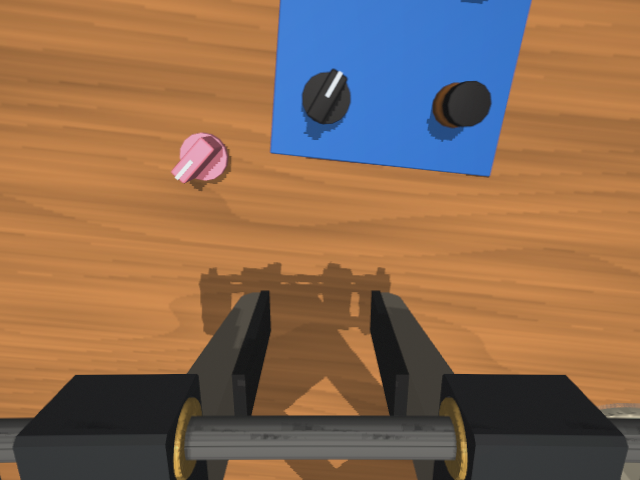

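View pics/w8c.png

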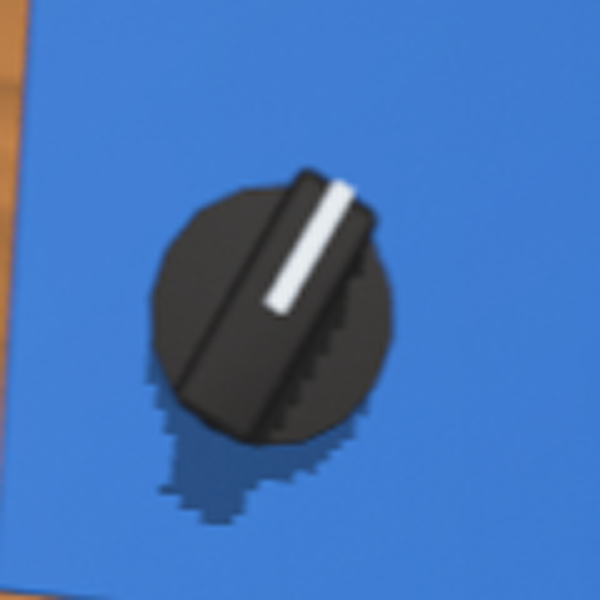

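The black knob is at (327,97), with its white pointer aimed up and right. The pink decoy is at (203,158) and the jar at (463,104). The crop confirms this is the black knob.

Run:
```python
from plan import *
import pickle
f=pickle.load(open("w8.pkl","rb"));c=cam(f)
q=lambda a:np.array(a)/5.-.4+[272,35]
P=back(c,q([[219,413],[340,192],[279.5,303]]),.057);d=P[1]-P[0];print(P,np.hypot(*d[:2]),np.arctan2(d[1],d[0]))
W=back(c,q([[278,303],[345,192]]),.057);d=W[1]-W[0];print("white",W,np.arctan2(d[1],d[0]))
h=cv2.cvtColor(f["frame"],cv2.COLOR_RGB2HSV);m=(h[:,:,2]>150)&(h[:,:,1]<60);w=np.zeros_like(m);w[60:110,310:360]=1
p=np.argwhere(m&w)[:,::-1].astype(float);W=back(c,p,.057)[:,:2];u=np.linalg.svd(W-W.mean(0))[2][0];print("white svd",np.arctan2(u[1],u[0]),len(p))
# body disc (z=.022+.003) centre approx
print("disc",back(c,q([272,315]),.025))
```

```text
[[0.38602242 0.37445616 0.057     ]
 [0.41794214 0.36018566 0.057     ]
 [0.40217945 0.36719978 0.057     ]] 0.03496450084781502 -0.42041875549350366
white [[0.40215637 0.36741833 0.057     ]
 [0.41801736 0.35946878 0.057     ]] -0.46460834139526835
white svd 2.694258960598201 138
disc [[0.40184147 0.367816   0.025     ]]
```

Call:
drive_tool --pt "0 0 0 0 0.136 0 0" --pt "0 0 0 0 0.136 0 0" --pt "0 0 0 0 0.136 0 0" --pt "0 0 0 0 0.137 0 0" --pt "0 0 0 0 0 0 0"

```text
time: 18.2
tcp_pos: [0.304, 0.3614, 0.2059]
tool_rot: [-0.967, 1.527, -1.528]
contact_force: [-0.2, 0.5, 0.1]
opening: 0.0461
```

Run:
```python
from plan import *
plan([.402,.3672,.03],-2.011,1)
```

```text
t 18.2 tcp [0.304  0.3614 0.2059] jaw -2.013 q [ 0.869  0.123  1.958 -0.     1.061  2.882] open 0.0461 F [-0.2  0.5  0.1]
need shift(cm, tool axes) [-4.73 17.59  8.61] turn [-0.    -0.002  0.   ]
```

Call:
drive_tool --pt "-2.36 1.5 4.3 0 0 0 0" --pt "-2.37 1.5 4.31 0 0 0 0" --pt "0 4 0 0 0 0 0" --pt "0 4 0 0 0 0 0" --pt "0 3 0 0 0 0 0" --pt "0 0 0 0 0 0 0"

```text
time: 18.95
tcp_pos: [0.4003, 0.3668, 0.0641]
tool_rot: [-0.973, 1.525, -1.527]
contact_force: [0.2, -0.3, -0.0]
opening: 0.0459
```

Run:
```python
from plan import *
plan([.402,.3672,.03],-2.011,1)
f=r.grab_frame("wrist");cv2.imwrite("pics/w9.png",f["frame"][200:,:,::-1])
```

```text
t 18.95 tcp [0.4003 0.3668 0.0641] jaw -2.01 q [ 0.739  0.423  1.925 -0.     0.798  2.75 ] open 0.0459 F [ 0.2 -0.3 -0. ]
need shift(cm, tool axes) [-0.12  3.41  0.15] turn [0.002 0.001 0.004]
```

View pics/w9.png

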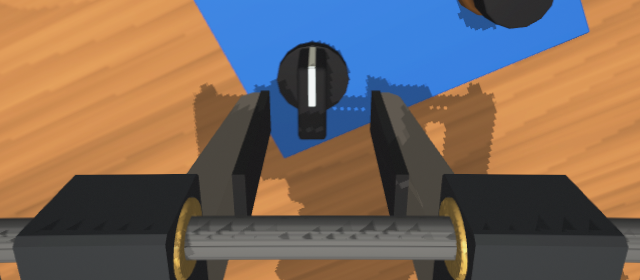

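Call:
drive_tool --pt "-0.2 1.5 0.15 0 0 0 0" --pt "0 1.2 0 0 0 0 0" --pt "0 0.7 0 0 0 0 0" --pt "0 0 0 0 0 0 1" --pt "0 0 0 0 0 0 1" --pt "0 0 0 0 0 0 1" --pt "0 0 0 0 0 0 1" --pt "0 0 0 0 0 0 1" --squeeze 25

```text
time: 20.0
tcp_pos: [0.4034, 0.3703, 0.0321]
tool_rot: [-0.967, 1.526, -1.526]
contact_force: [-0.0, -0.2, 1.7]
opening: 0.0137
```

Run:
```python
from plan import *
plan([.402,.3672,.03],-2.011,1)
f=r.grab_frame("wrist");cv2.imwrite("pics/w10.png",f["frame"][200:,:,::-1])
```

```text
t 20.0 tcp [0.4034 0.3703 0.0321] jaw -2.012 q [0.74  0.477 1.933 0.    0.731 2.752] open 0.0137 F [-0.  -0.2  1.7]
need shift(cm, tool axes) [0.34 0.21 0.01] turn [-0.    -0.001 -0.   ]
```

View pics/w10.png

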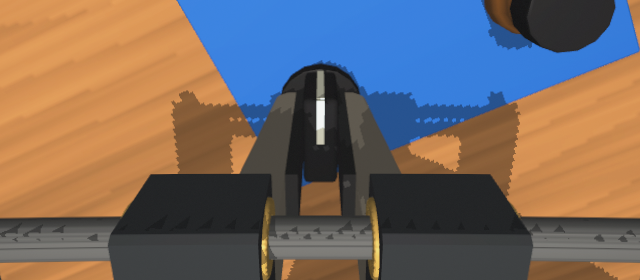

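Run:
```python
from plan import *
f=r.grab_frame("wrist");c=cam(f);s=r.get_state();T=R.from_rotvec(s["tool_rot"]);t=s["tcp_pos"]
zd=T.as_matrix()[:,2];xd=T.as_matrix()[:,0]
g=t.copy();g[2]=.057
print(np.round([proj(c,g+zd*a)[0] for a in(-.019,0,.019)],1))
im=f["frame"];cv2.imwrite("pics/w11.png",cv2.resize(im[250:400,245:395,::-1],(600,600),interpolation=cv2.INTER_CUBIC))
for uv in([320,345],[320,347]):print((back(c,uv,.057)[0]-t)@zd,(back(c,uv,.057)[0]-t)@xd)
```

```text
[[315.7 380.9]
 [315.5 340.1]
 [315.3 296.7]]
-0.0022051942371721497 0.0017939029004517327
-0.003116938436527906 0.0017933667715782937
```

View pics/w11.png

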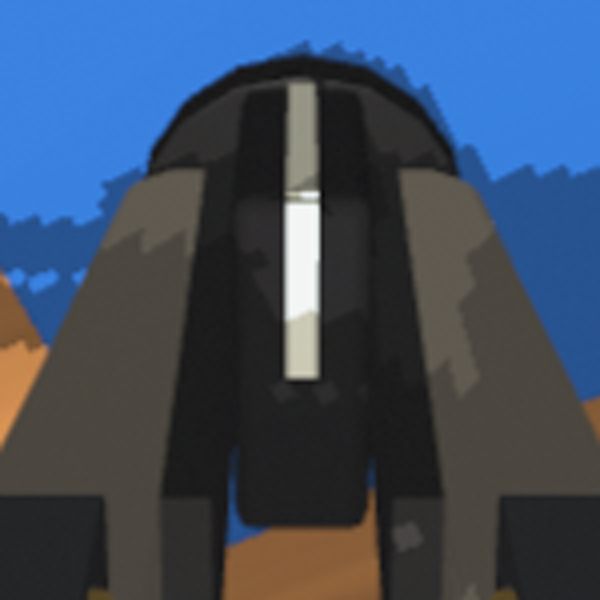

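Call:
drive_tool --pt "0 -1 0 0 0 0 1" --pt "0 -3 0 0 0 0 1" --pt "0 -4 0 0 0 0 1" --pt "0 -4 0 0 0 0 1" --pt "0 -1.5 0 0 -0.15 0 1" --pt "0 0 0 0 -0.15 0 1" --pt "0 0 0 0 -0.15 0 1" --pt "0 0 0 0 -0.15 0 1" --pt "0 0 0 0 -0.15 0 1" --pt "0 0 0 0 -0.15 0 1" --pt "0 0 0 0 -0.152 0 1" --pt "0 0 0 0 0 0 1" --pt "0 0 0 0 0 0 1"

```text
time: 21.72
tcp_pos: [0.4032, 0.3702, 0.1672]
tool_rot: [-1.437, 0.751, -0.751]
contact_force: [0.4, 0.3, -1.0]
opening: 0.0139
```

Run:
```python
from plan import *
plan([.6139,-.0136,.16],-.96,1)
f=r.grab_frame("scene");cv2.imwrite("pics/s12.png",cv2.resize(f["frame"][150:350,380:580,::-1],(600,600)))
```

```text
t 21.725 tcp [0.4032 0.3702 0.1672] jaw -0.963 q [0.74  0.285 1.846 0.    1.01  1.703] open 0.0139 F [ 0.4  0.3 -1. ]
need shift(cm, tool axes) [43.54  0.71 -4.61] turn [-0.    -0.003 -0.   ]
```

View pics/s12.png

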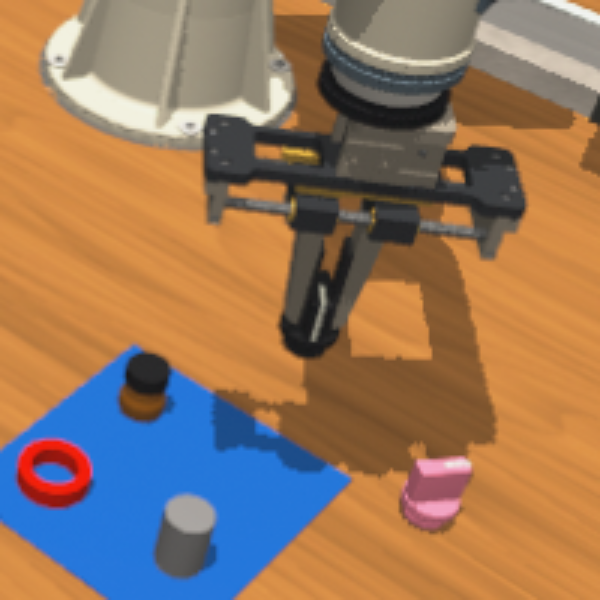

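Call:
drive_tool --pt "4.838 0 -0.512 0 0 0 1" --pt "4.838 0 -0.512 0 0 0 1" --pt "4.838 0 -0.512 0 0 0 1" --pt "4.838 0 -0.512 0 0 0 1" --pt "4.838 0 -0.512 0 0 0 1" --pt "4.838 0 -0.512 0 0 0 1" --pt "4.838 0 -0.512 0 0 0 1" --pt "4.838 0 -0.512 0 0 0 1" --pt "4.838 0 -0.512 0 0 0 1" --pt "0 0 0 0 0 0 1" --pt "0 0 0 0 0 0 1"

```text
time: 23.15
tcp_pos: [0.6147, -0.0126, 0.1666]
tool_rot: [-1.438, 0.751, -0.749]
contact_force: [-0.7, 0.3, -0.9]
opening: 0.0136
```

Run:
```python
from plan import *
plan([.6139,-.0136,.11],-.96,1)
f=r.grab_frame("scene");cv2.imwrite("pics/s13.png",cv2.resize(f["frame"][150:300,200:400,::-1],(800,600)))
c=cam(f);
print(proj(c,[[.6133,-.014,.078]]))
```

```text
t 23.15 tcp [ 0.6147 -0.0126  0.1666] jaw -0.962 q [-0.023  0.386  1.7    0.     1.057  0.938] open 0.0136 F [-0.7  0.3 -0.9]
need shift(cm, tool axes) [ 0.04  5.66 -0.11] turn [ 0.001 -0.002 -0.001]
[[279.19263436 243.83729518]]
```

View pics/s13.png

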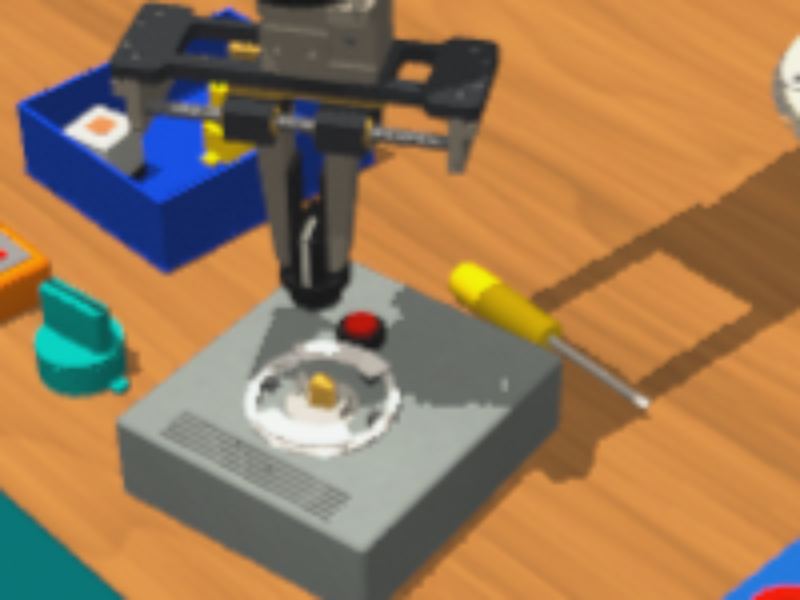

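Call:
drive_tool --pt "0.04 2.5 -0.11 0 0 0 1" --pt "0 2.0 0 0 0 0 1" --pt "0 1.0 0 0 0 0 1" --pt "0 0.2 0 0 0 0 1" --pt "0 0.2 0 0 0 0 1" --pt "0 0.2 0 0 0 0 1" --pt "0 0 0 0 0 0 1"

```text
time: 24.08
tcp_pos: [0.6147, -0.0139, 0.1061]
tool_rot: [-1.438, 0.748, -0.749]
contact_force: [-0.1, -0.0, -0.9]
opening: 0.0136
```

Run:
```python
from plan import *
plan([.6139,-.0136,.089],-.96,1);print(r.get_state()["ft_torque"])
```

```text
t 24.075 tcp [ 0.6147 -0.0139  0.1061] jaw -0.96 q [-0.025  0.456  1.746  0.     0.94   0.935] open 0.0136 F [-0.1 -0.  -0.9]
need shift(cm, tool axes) [-0.07  1.71 -0.05] turn [-0. -0.  0.]
[ 0.01418937 -0.03463418 -0.01771579]
```

Call:
drive_tool --pt "-0.05 0.1 -0.04 0 0 0 1" --pt "0 0.2 0 0 0 0 1" --pt "0 0.2 0 0 0 0 1" --pt "0 0 0 0 0 0 1"

```text
time: 24.58
tcp_pos: [0.6147, -0.0128, 0.1016]
tool_rot: [-1.436, 0.748, -0.749]
contact_force: [1.4, 4.9, 5.1]
opening: 0.0139
```

Call:
drive_tool --pt "-0.06 0 0.08 0 0 0 1" --pt "0 0 0 0 0 0 1" --pt "0 0.15 0 0 0 0 1" --pt "0 0 0 0 0 0 1"

```text
time: 25.08
tcp_pos: [0.6146, -0.0122, 0.0994]
tool_rot: [-1.437, 0.749, -0.749]
contact_force: [2.3, 4.8, 2.1]
opening: 0.014
```

Run:
```python
from plan import *
plan([.6139,-.0136,.089],-.96,1);print(r.get_state()["ft_torque"])
```

```text
t 25.075 tcp [ 0.6146 -0.0122  0.0994] jaw -0.96 q [-2.30e-02  4.64e-01  1.75e+00  1.00e-03  9.27e-01  9.37e-01] open 0.014 F [2.3 4.8 2.1]
need shift(cm, tool axes) [ 0.08  1.04 -0.14] turn [-0.001 -0.    -0.   ]
[ 1.08837768 -0.33883545  0.01173601]
```

Call:
drive_tool --pt "-0.03 0.1 0.04 0 0 0 1" --pt "0 0.2 0 0 0 0 1" --pt "0 0.2 0 0 0 0 1" --pt "0 0.2 0 0 0 0 1" --pt "0 0 0 0 0 0 1"

```text
time: 25.7
tcp_pos: [0.6146, -0.012, 0.0921]
tool_rot: [-1.437, 0.749, -0.749]
contact_force: [2.0, 6.4, 1.4]
opening: 0.0136
```

Run:
```python
from plan import *
plan([.6139,-.0136,.089],-.96,1);print(r.get_state()["ft_torque"])
f=r.grab_frame("scene");cv2.imwrite("pics/s14.png",cv2.resize(f["frame"][190:290,220:340,::-1],(720,600),interpolation=cv2.INTER_CUBIC))
```

```text
t 25.7 tcp [ 0.6146 -0.012   0.0921] jaw -0.96 q [-2.200e-02  4.730e-01  1.755e+00  1.000e-03  9.140e-01  9.380e-01] open 0.0136 F [2.  6.4 1.4]
need shift(cm, tool axes) [ 0.09  0.31 -0.15] turn [-0. -0. -0.]
[ 1.10756429 -0.42325282 -0.01999402]
```

View pics/s14.png

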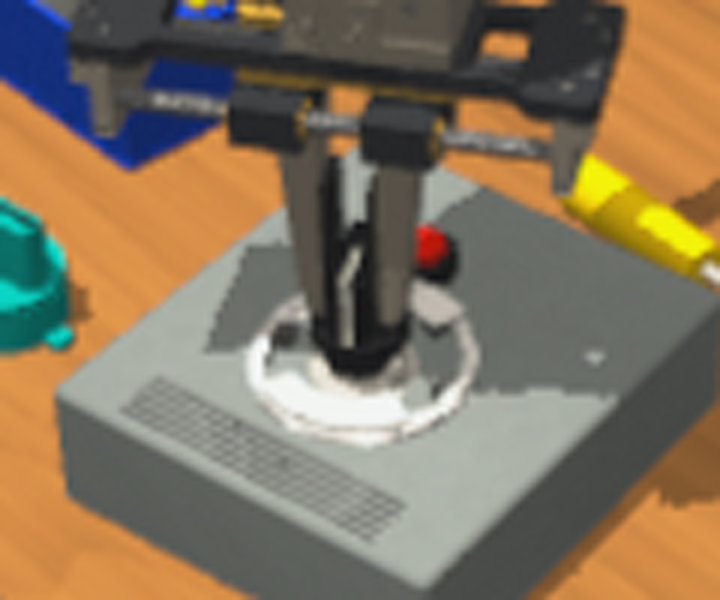

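Call:
drive_tool --pt "-0.04 0.1 0.03 0 0 0 1" --pt "0 0.1 0 0 0 0 1" --pt "0 0.1 0 0 0 0 1" --pt "0 0.1 0 0 0 0 1" --pt "0 0 0 0 0 0 1"

```text
time: 26.38
tcp_pos: [0.6146, -0.0119, 0.0891]
tool_rot: [-1.438, 0.748, -0.749]
contact_force: [0.2, 3.0, 7.7]
opening: 0.0137
```

Run:
```python
from plan import *
plan([.6139,-.0136,.089],-.96,1);print(r.get_state()["ft_torque"])
f=r.grab_frame("wrist");cv2.imwrite("pics/w15.png",cv2.resize(f["frame"][250:400,245:395,::-1],(600,600),interpolation=cv2.INTER_CUBIC))
```

```text
t 26.375 tcp [ 0.6146 -0.0119  0.0891] jaw -0.96 q [-0.022  0.477  1.756 -0.     0.908  0.938] open 0.0137 F [0.2 3.  7.7]
need shift(cm, tool axes) [ 0.1   0.01 -0.16] turn [-0. -0.  0.]
[0.70782672 0.06235094 0.05903315]
```

View pics/w15.png

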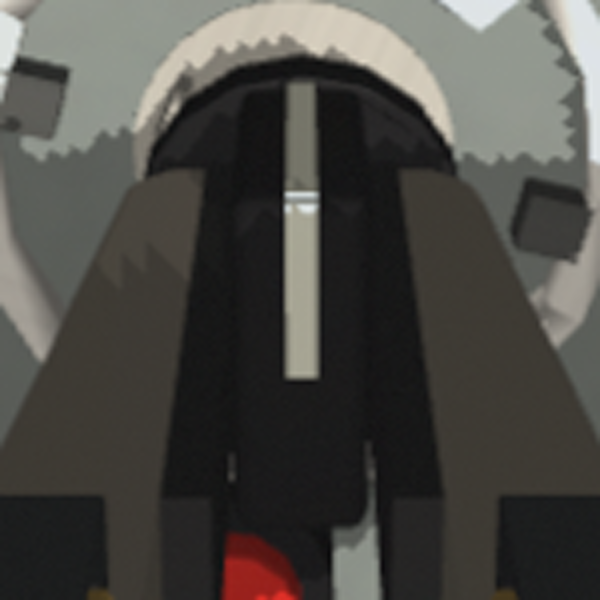

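Call:
drive_tool --pt "0 0.1 0 0 0 0 1" --pt "0 0.1 0 0 0 0 1" --pt "0 0 0 0 0 0 1" --squeeze 40

```text
time: 26.8
tcp_pos: [0.6148, -0.0118, 0.089]
tool_rot: [-1.438, 0.748, -0.749]
contact_force: [-6.1, 3.1, 26.0]
opening: 0.0135
```

That's a hard stop: 26 N with z steady at 0.089, which puts the underside at about 0.060. I'll unload, release and back off.

Call:
drive_tool --pt "0 -0.2 0 0 0 0 1" --pt "0 0 0 0 0 0 0.3" --pt "0 0 0 0 0 0 -0.2" --pt "0 0 0 0 0 0 -0.2" --pt "0 0 0 0 0 0 -0.2" --pt "0 -1 0 0 0 0 -0.2" --pt "0 -2 0 0 0 0 -0.2" --pt "0 -4 0 0 0 0 -0.2" --pt "0 -4 0 0 0 0 -0.2" --pt "0 0 -5 0 0 0 -0.2" --pt "0 0 -4 0 0 0 -0.2" --pt "0 0 0 0 0 0 -0.2"

```text
time: 28.3
tcp_pos: [0.5389, -0.0644, 0.1993]
tool_rot: [-1.438, 0.75, -0.75]
contact_force: [1.2, 0.3, 0.4]
opening: 0.0554
```

Run:
```python
from plan import *
import pickle
F={n:r.grab_frame(n) for n in("wrist","scene","top")}
pickle.dump(F,open("end.pkl","wb"));print(r.get_state()["time"],r.get_state()["tcp_pos"])
cv2.imwrite("pics/we.png",F["wrist"]["frame"][:,:,::-1]);cv2.imwrite("pics/se.png",F["scene"]["frame"][:,:,::-1])
a=F["scene"]["frame"][140:300,180:400,::-1];cv2.imwrite("pics/sec.png",cv2.resize(a,(792,576),interpolation=cv2.INTER_CUBIC))
```

```text
28.45 [ 0.54175814 -0.06314531  0.19904629]
```

View pics/we.png

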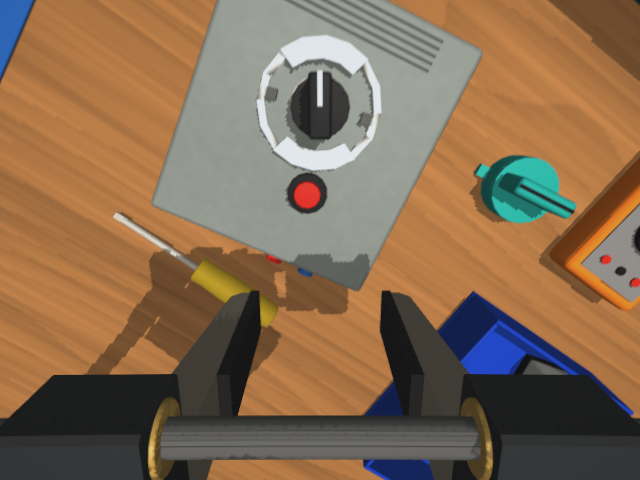

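View pics/sec.png

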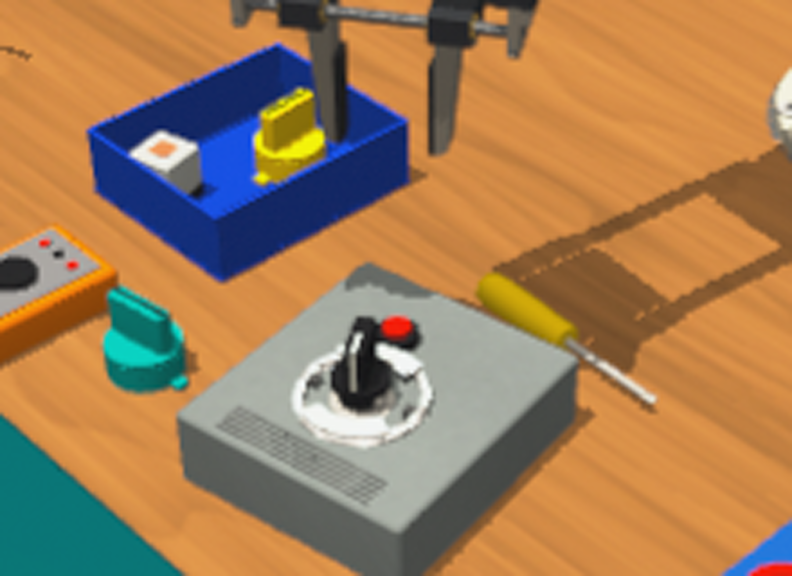

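The knob sits in the ring at (320,102) in the wrist view, and the cap stands upright in the bin. Before handing in, I'll check the knob's seating height by overlaying the model.

Run:
```python
from h import *
import pickle
F=pickle.load(open("end.pkl","rb"))
t=np.linspace(0,2*np.pi,40)
rows=[]
for z0 in(.06,.066):
  ims=[]
  for n in("scene","wrist","top"):
    f=F[n];c=cam(f);u,v=map(int,proj(c,[.6137,-.0135,.08])[0]);w=25 if n!="wrist" else 45;k=400/(2*w)
    im=cv2.resize(f["frame"][v-w:v+w,u-w:u+w,::-1],(400,400),interpolation=cv2.INTER_CUBIC)
    def pl(P,col):
        q=((proj(c,P)-[u-w,v-w]+.5)*k).astype(np.int32);cv2.polylines(im,[q],True,col,1)
    P=pts([np.c_[.02*np.cos(t),.02*np.sin(t),0*t],np.array([[a,b,.054] for a,b in((-.019,-.007),(.019,-.007),(.019,.007),(-.019,.007))])],.6137,-.0135,.61,z0)
    pl(P[0],(0,255,0));pl(P[1],(0,0,255))
    pl(pts([np.c_[.044*np.cos(t),.044*np.sin(t),0*t+.011]],.6137,-.0135,0,.06)[0],(255,0,255))
    ims.append(im)
  rows.append(np.hstack(ims))
cv2.imwrite("pics/ov_end.png",cv2.resize(np.vstack(rows),(800,533)))
```

```text
(no output)
```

View pics/ov_end.png

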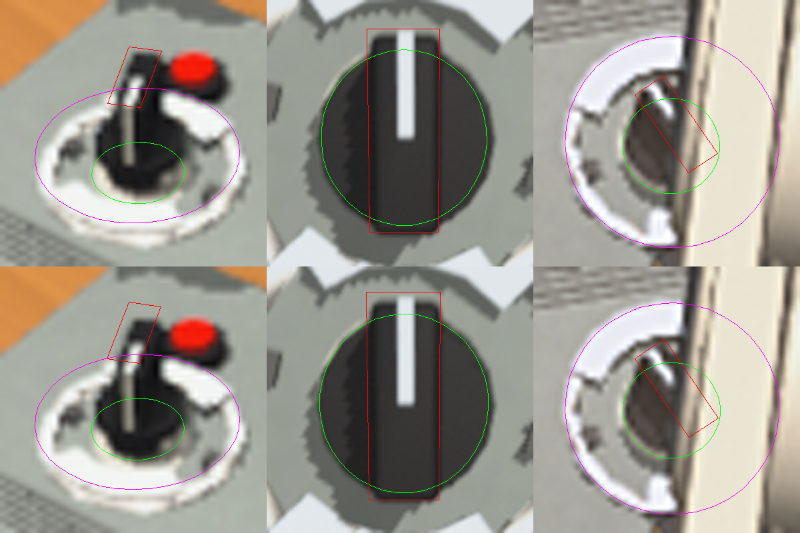

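The overlay fits a seated knob. The scene camera shows the same offset on the ring, so that shift is only calibration. For certainty I'll touch the top of the bar with shut fingers: it should sit at 0.114 if the knob is home.

Call:
drive_tool --pt "0 0 4.5 0 0 0 1" --pt "0 0 4.5 0 0 0 1" --pt "0 0 0 0 0 0 1" --pt "0 3 0 0 0 0 1" --pt "0 3 0 0 0 0 1" --pt "0 1.5 0 0 0 0 1" --pt "0 0.5 0 0 0 0 1" --pt "0 0.3 0 0 0 0 1" --pt "0 0 0 0 0 0 1"

```text
time: 29.58
tcp_pos: [0.6149, -0.0118, 0.1161]
tool_rot: [-1.437, 0.748, -0.749]
contact_force: [-0.1, -0.2, 0.6]
opening: 0.0002
```

Call:
drive_tool --pt "0 0.1 0 0 0 0 1" --pt "0 0.1 0 0 0 0 1" --pt "0 0.1 0 0 0 0 1" --pt "0 0.1 0 0 0 0 1" --pt "0 0 0 0 0 0 1"

```text
time: 30.2
tcp_pos: [0.616, -0.0119, 0.1144]
tool_rot: [-1.437, 0.746, -0.751]
contact_force: [-4.4, 0.0, 21.2]
opening: 0.0005
```

The bar top is at 0.1144 under 21 N, so the knob is home. I'll retract and hand in.

Call:
drive_tool --pt "0 -0.5 0 0 0 0 1" --pt "0 -3 0 0 0 0 1" --pt "0 -5 0 0 0 0 1" --pt "0 -3 0 0 0 0 1" --pt "0 0 -5 0 0 0 1" --pt "0 0 -5 0 0 0 1" --pt "0 0 0 0 0 0 1" --pt "0 0 0 0 0 0 1"

```text
time: 31.2
tcp_pos: [0.5332, -0.0691, 0.2268]
tool_rot: [-1.437, 0.748, -0.75]
contact_force: [-0.5, 1.2, -0.6]
opening: 0.0004
```

Run:
```python
from station import r
import cv2
f=r.grab_frame("scene");cv2.imwrite("pics/fin.png",f["frame"][:,:,::-1]);s=r.get_state();print(s["time"],s["tcp_pos"],s["contact_force"])
```

```text
31.25 [ 0.53344573 -0.06885324  0.22664678] [ 0.52650625  1.00621375 -0.27939425]
```

View pics/fin.png

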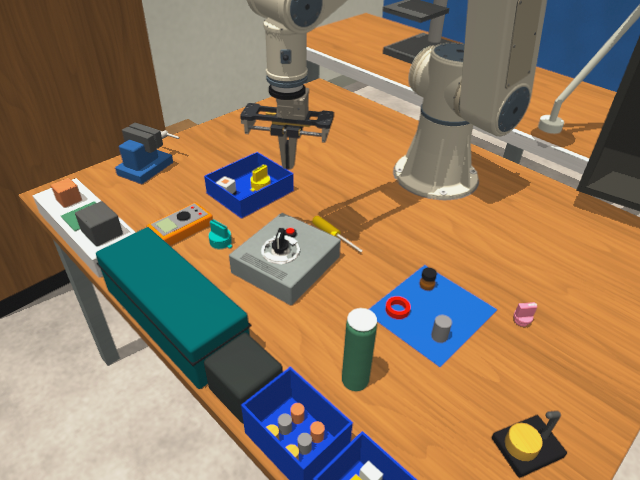

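In the final picture the knob is on the supply at (281,241) and the cap is in the bin at (261,177). All the other things are where they started, and the arm is clear.

```bash
python3 -c "
from station import r
print(r.hand_in())"
```

```text
the job is handed in; nothing more can be done
None
```

The job is done and handed in, at about 31 s of the 72 s allowed; no verdict was reported.

- **Cap:** I pressed the release button to its bottom (14 N) and turned the yellow cap about 1.48 rad anticlockwise to its stop. I then lifted it off and stood it upright in the −x half of the blue bin, clear of the relay.
- **Knob:** I picked the black knob off the mat, turned its pointer to the spindle flat (about 0.61 rad world) and pushed it on to a hard stop at 26 N. From the gripper height at that stop, the underside was about 0.060 m, level with the supply's top. A touch on the bar's top afterwards read 0.1144 m at 21 N, against a nominal 0.114 m.
- **Last picture:** The cap is upright, the knob is home, the bystanders look unmoved and the arm is touching nothing.

**Checks that disagreed or failed:**
- The wrist and scene cameras were about 2 mm off the tool readings.
- The automatic silhouette fit of the spindle was poor, so I set its angle from an overlay by eye.
- Pushing the knob on needed about 1–2 mm of sideways correction, guided by force.
- I felt no clear 10 N catch peak on the way down. That the knob is home rests on the two height checks above.

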